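# Hook the gel tray out of the bench riser and rack the loose cassette

## Task

The white gel tray has been pushed to the back under the low wire riser: reach in with the cranked tray hook, rolling it onto its side to get it over the tray's front rim and upright again behind it, and drag the tray out with the hook, never with the gripper itself, until its whole plate rack stands clear in front of the riser; then lay the hook on the bench on its flat grip, clear of the tray. Take the tall gel cassette from its stand and lower it, without letting it drop, fully down into the one free slot between the short cassettes, and let go. Keep the short cassettes in their slots, do not lift or tip the tray, and do not shove or knock over the other things on the bench.

Things in the scene. Friction and masses are not known exactly. Their poses are not given: they have to be found in the camera images.
- riser: Fixed open steel wire riser: 260 deep (x), 320 wide (y), thin legs at its corners, wire deck with underside 95 and top 106 above the bench, stock up to 195 high on its rear half. Origin on the bench under its centre; its open front looks along its own -x, front edge at x = -130. Between tray rim and deck are only 69: the upright hook (74 tall) passes only rolled some 40 degrees to its side.
- tray: Loose white plastic tray 150 (x) x 130 (y) x 26 high, 0.3 kg empty. Walls and floor 3 thick, rim rolled. Origin under its centre; x points to its rear, front wall x = -75 to -72. Wire rack fixed in it: hoops at y = -34, -17, 0, 17, 34 (wire 6, top 48 high, x = -18 to 42), end bars inside x = -32 and 56. Behind the front wall a free trough, x = -72 to -37, floor 3 above the bench, takes the prong.
- front_rim (a point): Middle of the tray's front rim, on top, 26 above the bench, at tray x = -75; axes as the tray's.
- free_slot (a point): Middle of the free slot at the tray floor (3 above bench), tray x = 12, y = -8.5; axes as the tray's: slot length along x (88 between end bars), 11 wide along y. Rounded hoop tops 48 above the bench. The short cassettes in the other slots reach 69 above the bench and may lean up to 4 sideways at the top.
- tall_centre (a point): Centre of the tall gel cassette: loose grey plate 80 wide (its x), 8 thick (its y), 100 tall (z), 0.12 kg, standing upright in a stand, its foot 6 and this point 56 above the bench at first. The stand's cheeks, 10 apart, reach 36 above the bench; grip it by its faces above them, near its top for racking.
- short_a_centre (a point): Centre of a short cassette, 80 x 8 x 66 tall, loose in the tray rack at tray y = -25.5; axes as the tray's.
- short_b_centre (a point): Centre of a short cassette, 80 x 8 x 66 tall, loose in the tray rack at tray y = 8.5; axes as the tray's.
- short_c_centre (a point): Centre of a short cassette, 80 x 8 x 66 tall, loose in the tray rack at tray y = 25.5; axes as the tray's.
- hook: Loose tray hook, 0.16 kg, lying on its flat wooden grip, prong tip on the bench. Origin under the grip's middle. Grip 92 (x) x 24 (y) x 34 high; an 8 mm rod leaves its +x end, cranks up from x = 60 to 82, runs level (axis 70 high, top 74) to x = 180, then turns straight down to height 0. Not reported while held; it may tip a little in the grasp, so feel for the tray floor with it.
- hook_grip (a point): Point in the hook's grip to take hold of, 20 above its underside, middle of its length; axes as the hook's.
- hook_prong (a point): Lower tip of the hook's downturned prong (8 mm round), 180 along the hook's x from its origin, level with the underside of the grip.
- bottle_a: Reagent bottle, 56 round, 80 high, beside the tray under the riser: leave it.
- bottle_b: Amber jar, 52 round, 70 high, on the other side of the tray under the riser: leave it.
- tip_box: Open pipette tip box 122 x 85 x 60 high: leave it.
- tube_rack: Blue tube rack 100 x 200 x 46 high: leave it.
- beaker: Glass beaker 68 round, 75 high: leave it.
- pen_cup: Black cup with pens, 72 round, 130 high with its pens: leave it.
Mind the look-alikes: they are no part of the job. What is shaped like the part that bears short_c_centre but blue or purple is not meant.

How it is judged:
By the outcome, as a careful person would: the job done as asked, in the order asked, and still so for the second after the job is handed in, with the robot touching nothing.
It also fails if it takes over 69 s, if anything falls off the work surface, if the arm or the gripper's body presses on something with over 40 N, if the wrist force passes 120 N, or if a joint passes its speed limit or range.

## Robot

A 6-joint arm with a two-finger parallel gripper is mounted at the origin on the work surface. World frame = base frame: x ahead of the robot, y to its left, z up, the work surface at z = 0. Lengths are in m, angles in rad, forces in N, time in s.
With the tool pointing down it reaches from about 0.225 to 0.875 m from the base axis. Payload 3.4 kg.
Tool frame: the origin (TCP) lies between the finger pads; the fingertips stand 8 mm ahead of it and the grasp point (between the pads) lies 11 mm behind it; z points along the fingers, y is the line along which they close (so a half turn about z gives the same grasp; the last joint's range is limited). The gripper opens to 85 mm and grips with 20 to 120 N. Pads are 22 mm wide; open, the fingers measure 114 mm over their backs; the gripper's body (76 mm by 85 mm) begins 54 mm behind the grasp point. The pads swing forward as they close: fully open they stand 13 mm farther back than shut.
Start: joints at [-1.305, 0.276, 1.505, -0, 1.361, -0.121], TCP at [0.217, -0.533, 0.239] pointing down, gripper open.
Joint ranges: [-2.89, 2.89], [-0.75, 2.08], [0.22, 2.7], [-1.18, 4.32], [0.11, 2.71], [-2.7, 2.7]. Speed limits (rad/s): [2.57, 2.57, 3.14, 3.14, 3.14, 3.14].

## Interface

Orientations are given as a unit quaternion [w, x, y, z].
In Python, from station import robot gives the robot as it stands.
- The arm moves only by the shell command python3 -m inch 'ROWS' [OPENING]. ROWS is JSON, a list of rows, each a list of 2 entries, a list of its own where there are three numbers: the shift along the tool's x, y, z in cm, then the turn about the tool's z in rad. In form: [[[tx, ty, tz], yaw], ...]. A call has 1 to 20 rows; each row is the pose to reach, as a shift and turn from the pose commanded when the call began, along the tool's axes at that moment; what a row does not reach only later rows make up. A row lasts 1/12 s, in which the tool goes at most 41.7 mm and 7.16 degrees, less where a joint would pass 70% of its speed; a pose out of reach is approached as far as the arm can. A call with a gripper value outside its range is refused whole. OPENING is the finger opening in cm, from 0 to 8.54, set as the call begins (- or left out, the last holds). The fingers move at their own pace and stop on an object; the grip force is fixed at half the most. Time passes only in rows, so rows that repeat a pose let the fingers close. It gives the time, the measured TCP pose, the force, the opening and the grip force at its end, in the units of the state.
- robot.state(): the state, without advancing time (a new reading comes with each control period).
- robot.snapshot(name): name is "scene" or "top" or "wrist"; returns a dict with "color" (420x560x3 uint8, red, green, blue), "z_map" (420x560 float32, m along the optical axis (not along the pixel's ray), 0 where there is no reading), "K" (3x3 intrinsics, pixels), "D" ([k1, k2, p1, p2, k3] as OpenCV has them; the pictures are not rectified), "extrinsics" (4x4, takes a point from camera to world coordinates); the wrist camera has in their place "hand_eye" (4x4, takes a point from camera to tool coordinates, whose origin is the TCP and whose axes are the flange's). Camera axes: x right, y down, z forward; pixel columns grow to the right and rows downward; lengths in m; the calibration is good to about 2 mm. A picture is of the moment at which its call begins: read the wrist's pose just before it.
- robot.finish_job(): hands the job in; it is judged then, once.
The state is a dict: "time_s": time; "joints": joint angles; "dq": joint speeds; "tau": joint torques, N m; "tool_pos": TCP position; "eef_rot": TCP orientation; "contact_force": force on the tool from outside, world axes, zero at the start; "wrist_torque": the same for the moment, N m; "gripper_width": finger opening in m; "grasp_force": force on a finger pad.
Only numpy, scipy, OpenCV 4.12 (cv2) and the standard library are available. Lean on these libraries where they do the work, as an engineer would, in place of code of your own. Each camera call takes 0.05 s, during which the arm holds its last target. There are 200 camera calls.

## Working session

There is one attempt and no reset: what is moved stays moved. The work goes in short steps, Python scripts to look and compute and a shell command to move; the robot and the scene stay as the last step left them, time stands still between calls to the robot, and variables do not carry over. Pictures are saved under pics/ and viewed, at most 10 in all, crops included, and the job is handed in when it is done.

```bash
ls -la; mkdir -p pics; python3 -m inch 2>&1 | head -20
cat > h.py <<'E'
import numpy as np, cv2
from station import robot
from scipy.spatial.transform import Rotation as R
def snap(n):
    s=robot.state(); d=robot.snapshot(n)
    if 'extrinsics' in d: T=d['extrinsics']
    else:
        q=s['eef_rot']; W=np.eye(4); W[:3,:3]=R.from_quat([q[1],q[2],q[3],q[0]]).as_matrix(); W[:3,3]=s['tool_pos']; T=W@d['hand_eye']
    z=d['z_map']; h,w=z.shape
    u,v=np.meshgrid(np.arange(w),np.arange(h))
    p=cv2.undistortPoints(np.stack([u,v],-1).reshape(-1,1,2).astype(np.float64),d['K'],d['D']).reshape(h,w,2)
    P=np.concatenate([p*z[...,None],z[...,None]],-1)@T[:3,:3].T+T[:3,3]
    P[z==0]=np.nan
    return d['color'],P,T
def save(n,c,s=1.0):
    cv2.imwrite('pics/'+n,cv2.resize(c[...,::-1],None,fx=s,fy=s,interpolation=cv2.INTER_CUBIC))
E
python3 - <<'E'
from h import *
print(robot.state())
for n in('scene','top'):
    c,P,T=snap(n); save(n+'0.png',c,1.4); np.savez('pics/'+n+'0.npz',c=c,P=P); print(T.round(3))
E
```

```text
total 12
drwxr-xr-x  3 agent agent 4096 Dec  3 08:39 .
drwxr-xr-x 23 root  root  4096 Dec  3 08:39 ..
drwxr-xr-x  2 agent agent 4096 Dec  3 08:39 pics
invalid input
{'time_s': 0.0, 'joints': array([-1.30501011e+00,  2.76593761e-01,  1.50616850e+00, -2.11456103e-05,
        1.36066101e+00, -1.20972226e-01]), 'dq': array([-1.79915011e-04,  7.48622213e-05, -3.08226616e-04,  1.39702431e-03,
       -5.57376848e-04,  4.78180255e-04]), 'tau': array([ 1.48734907e-04, -4.16772544e+01, -2.45811403e+01,  3.66349639e-05,
        1.10732991e-02,  1.07401269e-05]), 'tool_pos': array([ 0.21674884, -0.53202284,  0.23842629]), 'eef_rot': array([-9.12161105e-04,  9.81359597e-01,  1.92178311e-01, -7.65278769e-05]), 'contact_force': array([0.47176043, 0.65645555, 0.66492233]), 'wrist_torque': array([-0.00178471,  0.03002184, -0.03343707]), 'grasp_force': 0.0, 'gripper_width': 0.08540000335092483}
[[-0.382  0.74  -0.553  1.06 ]
 [ 0.924  0.314 -0.218  0.272]
 [ 0.013 -0.594 -0.804  0.906]
 [ 0.     0.     0.     1.   ]]
[[ 0.008 -0.998  0.067  0.424]
 [-1.    -0.008  0.014  0.029]
 [-0.014 -0.067 -0.998  1.356]
 [ 0.     0.     0.     1.   ]]
```

View pics/scene0.png

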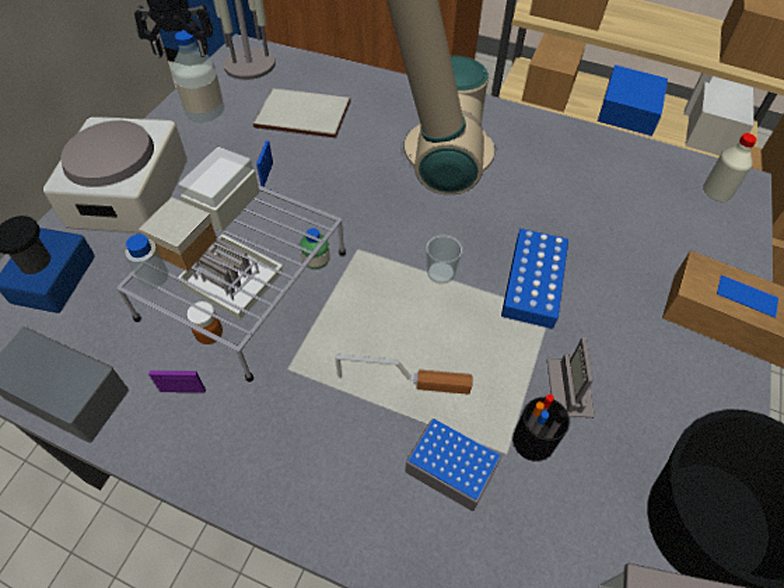

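View pics/top0.png

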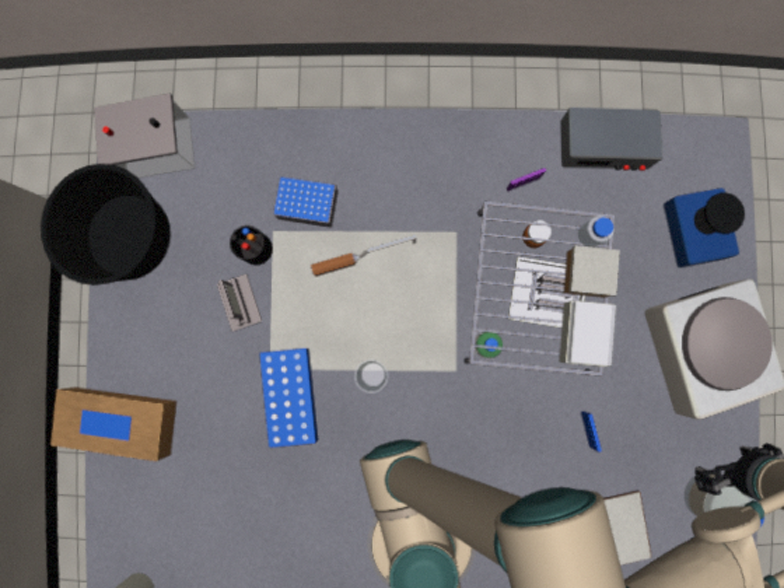

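```bash
cat > m.py <<'E'
from h import *
d=np.load('pics/top0.npz'); c=d['c'].astype(int); P=d['P']
hsv=cv2.cvtColor(d['c'],cv2.COLOR_RGB2HSV)
def at(u,v): # in 1.4-scaled px
    return P[int(v/1.4),int(u/1.4)].round(3)
def rep(n,m):
    q=P[m]; q=q[~np.isnan(q[:,0])]
    if len(q)<5: print(n,len(q)); return
    r=cv2.minAreaRect((q[:,:2]*1000).astype(np.float32)); print(n,len(q),'rect',np.round(r[0],1),np.round(r[1],1),round(r[2],1),'z',np.percentile(q[:,2],[5,50,95]).round(3))
V,U=np.mgrid[:420,:560]; 
def box(a,b,e,f): return (U*1.4>a)&(U*1.4<e)&(V*1.4>b)&(V*1.4<f)
h=box(300,230,430,280)
brown=h&(hsv[...,0]<15)&(hsv[...,1]>120)
rep('wood',brown&(P[...,2]>.02))
rep('rod',h&~brown&(P[...,2]>.05))
rep('riser',box(460,190,630,385)&(P[...,2]>.085)&(P[...,2]<.115))
rep('traywhite',box(505,250,566,330)&(P[...,2]>.015)&(P[...,2]<.035))
rep('shorts',box(505,250,566,330)&(P[...,2]>.055)&(P[...,2]<.08))
s=box(210,265,270,340)
rep('stand',s&(P[...,2]>.02)&(P[...,2]<.045)); rep('tall',s&(P[...,2]>.07))
rep('tip',box(265,165,345,235)&(P[...,2]>.03)); rep('rack',box(255,340,325,455)&(P[...,2]>.03)); rep('beaker',box(350,350,395,400)&(P[...,2]>.03)); rep('pens',box(220,215,280,270)&(P[...,2]>.03))
for n,u,v in [('legFL',484,208),('legFR',472,361),('bA',602,228),('jar',540,230),('botG',489,345)]: print(n,at(u,v))
E
python3 m.py
python3 - <<'E'
from h import *
d=np.load('pics/top0.npz')
save('crop1.png',d['c'][130:280,325:450],5)
E
```

```text
wood 220 rect [593.4 192.7] [22.2 86.7] 16.9 z [0.03  0.034 0.039]
rod 113 rect [630.   73.4] [  9. 113.] 17.2 z [0.056 0.073 0.077]
riser 1842 rect [ 540.8 -237.4] [269.7 331.1] 84.6 z [0.099 0.104 0.109]
traywhite 264 rect [ 538.7 -245.7] [117.5 136.1] 81.3 z [0.017 0.026 0.031]
shorts 118 rect [ 535.9 -263. ] [51.6 62.5] 84.8 z [0.058 0.068 0.072]
stand 173 rect [512.4 397. ] [99.8 24.1] 17.9 z [0.024 0.035 0.042]
tall 173 rect [513.7 397.8] [81.3  9.3] 19.8 z [0.074 0.101 0.11 ]
tip 1223 rect [729.  253.8] [125.   86.7] 81.1 z [0.045 0.053 0.06 ]
rack 2342 rect [311.3 283.1] [199.7 102.4] 6.4 z [0.036 0.041 0.048]
beaker 187 rect [360.8 104.2] [65.5 65.3] 1.7 z [0.032 0.068 0.079]
pens 475 rect [650.2 357.4] [ 70.9 113.2] 73.5 z [0.036 0.08  0.131]
legFL [ 0.703 -0.118  0.098]
legFR [ 0.396 -0.095  0.1  ]
bA [ 0.646 -0.33   0.201]
jar [ 0.663 -0.237  0.071]
botG [ 0.426 -0.132  0.076]
```

View pics/crop1.png

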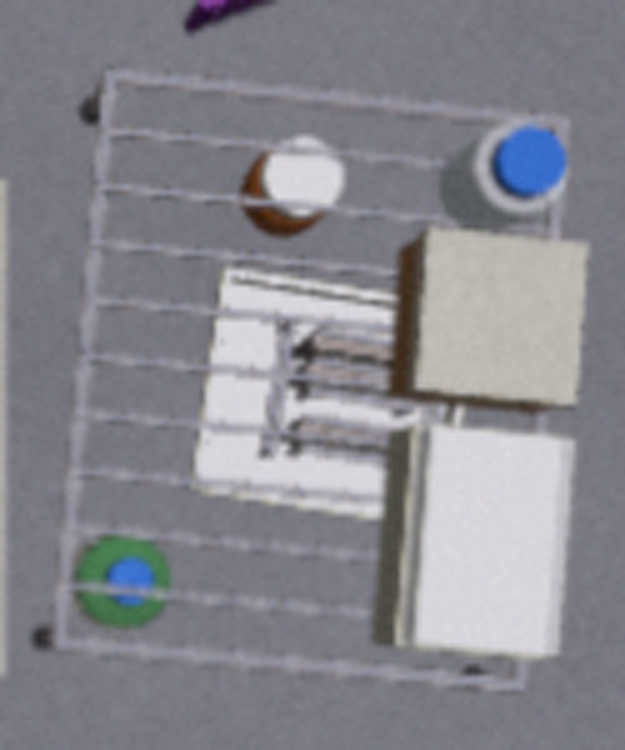

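```bash
cat > m2.py <<'E'
from h import *
d=np.load('pics/top0.npz'); P=d['P']
V,U=np.mgrid[:420,:560]
r=(U*1.4>460)&(U*1.4<630)&(V*1.4>190)&(V*1.4<385)&(P[...,2]>.085)&(P[...,2]<.115)
box=cv2.boxPoints(cv2.minAreaRect((P[r][:,:2]*1000).astype(np.float32))); print('riser corners',box.round())
m=cv2.getPerspectiveTransform
# tray: z in rim band or floor, in local frame
ang=None
q=P[(U>355)&(U<405)&(V>175)&(V<240)]; q=q[(q[:,2]>.018)&(q[:,2]<.034)]
# tray-axis direction: rear = -y-ish ; try angles, get front edge
for a in np.radians([-92,-93,-94,-95,-96,-97,-98,-99,-100]):
    X=np.array([np.cos(a),np.sin(a)]);Y=np.array([-X[1],X[0]])
    x=q[:,:2]@X;y=q[:,:2]@Y
    print(round(np.degrees(a)),'x1%',np.percentile(x,[0.5,2,5]).round(4),'y',np.percentile(y,[0.5,1,99,99.5]).round(4))
for u,v in [(370,184),(364.6,228),(372,185),(366,227)]: print(P[int(v),int(u)].round(4))
E
python3 m2.py
```

```text
riser corners [[ 363. -356.]
 [ 693. -387.]
 [ 718. -119.]
 [ 389.  -88.]]
-92 x1% [0.162  0.1648 0.166 ] y [0.4752 0.4752 0.6436 0.6437]
-93 x1% [0.1533 0.156  0.1572] y [0.4797 0.4798 0.6473 0.6473]
-94 x1% [0.1446 0.1471 0.1483] y [0.4841 0.4842 0.6507 0.6508]
-95 x1% [0.1358 0.1381 0.1393] y [0.4883 0.4885 0.6539 0.6541]
-96 x1% [0.127  0.1289 0.1301] y [0.4924 0.4926 0.657  0.6572]
-97 x1% [0.1182 0.1198 0.1207] y [0.4963 0.4964 0.6598 0.6601]
-98 x1% [0.1091 0.1105 0.111 ] y [0.4999 0.4999 0.6624 0.6628]
-99 x1% [0.1    0.1006 0.101 ] y [0.5025 0.5027 0.6649 0.6653]
-100 x1% [0.0897 0.0904 0.0911] y [0.5046 0.505  0.6671 0.6676]
[ 0.6106 -0.2007  0.0267]
[ 0.4796 -0.1819  0.029 ]
[ 0.6071 -0.2059  0.0311]
[ 0.4792 -0.1754  0.105 ]
```

Top picture: riser with its open front facing left (+y), tray front rim corners at crop (225,270) and (198,490), with the rim about 84 mm behind the deck's front edge. The hook is at top px (355,255), the beaker at (372,376) and the tube rack at (288,397). The grey tall cassette in its stand is at top px (238,302). The blue plate at (592,432) and the purple plate at (527,179) are look-alikes: wrong colour and not in the stand or tray.

The moves only allow yaw, so the tool can't roll the hook. My plan:
1. Set the hook beside the tube rack and tip it so its rod leans on the rack's top edge, rolled about 55°.
2. Regrip the wood across its diagonal.
3. Hook and drag the tray in that rolled attitude.
4. Right the hook again by the rack.

```bash
cat > go.py <<'E'
# go.py x y z [theta_deg of tool x] : shift in tool axes (cm) and yaw from the present pose; mm in
import sys; from h import *
def cur():
    s=robot.state(); q=s['eef_rot']; M=R.from_quat([q[1],q[2],q[3],q[0]]).as_matrix(); return s,M,np.degrees(np.arctan2(M[1,0],M[0,0]))
if __name__=='__main__':
    s,M,th=cur(); a=list(map(float,sys.argv[1:]))
    t=(np.array(a[:3])/1000-s['tool_pos'])@M*100
    y=(th-(a[3] if len(a)>3 else th)+180)%360-180
    print('t',round(s['time_s'],2),'th',th.round(1),'shift',t.round(2),'yaw',round(np.radians(y),3),'rows',round(max(np.linalg.norm(t)/4.17,abs(y)/7.16),1),'j6',s['joints'][5].round(2),'tilt',M[2].round(3))
E
python3 go.py 598.6 175.5 150 106.9
```

```text
t 0.1 th 22.2 shift [ 62.05 -51.11   8.95] yaw -1.479 rows 19.4 j6 -0.12 tilt [ 0.    -0.002 -1.   ]
```

```bash
python3 -m inch '[[[62,-51.1,-2],-1.48],[[62,-51.1,-2],-1.48],[[62,-51.1,-2],-1.48],[[62,-51.1,-2],-1.48],[[62,-51.1,-2],-1.48],[[62,-51.1,-2],-1.48],[[62,-51.1,-2],-1.48],[[62,-51.1,-2],-1.48],[[62,-51.1,-2],-1.48],[[62,-51.1,-2],-1.48],[[62,-51.1,-2],-1.48],[[62,-51.1,-2],-1.48],[[62,-51.1,-2],-1.48],[[62,-51.1,8],-1.48],[[62,-51.1,8],-1.48],[[62,-51.1,8],-1.48],[[62,-51.1,8],-1.48],[[62,-51.1,8],-1.48],[[62,-51.1,8],-1.48],[[62,-51.1,8],-1.48]]'; python3 go.py 598.6 175.5 150 106.9
```

```text
time_s: 1.77
tool_pos: [0.5988, 0.1779, 0.1572]
eef_rot: [-0.001, 0.594, 0.804, -0.0]
contact_force: [0.4, -0.1, -0.0]
gripper_width: 0.0854
grasp_force: 0.0
t 1.77 th 107.1 shift [-0.22 -0.09  0.71] yaw 0.003 rows 0.2 j6 -0.12 tilt [ 0.001 -0.001 -1.   ]
```

Run:
```python
from h import *
c,P,T=snap('wrist'); save('w1.png',c,1.2)
hsv=cv2.cvtColor(c,cv2.COLOR_RGB2HSV)
m=(hsv[...,0]<15)&(hsv[...,1]>120)&(P[...,2]>.025)&(P[...,2]<.045)
q=P[m]; r=cv2.minAreaRect((q[:,:2]*1000).astype(np.float32)); print(len(q),r,np.median(q[:,2]))
```

```text
1480 ((594.4178466796875, 196.23301696777344), (19.047836303710938, 85.9421157836914), 16.814659118652344) 0.034722230869209336
```

View pics/w1.png

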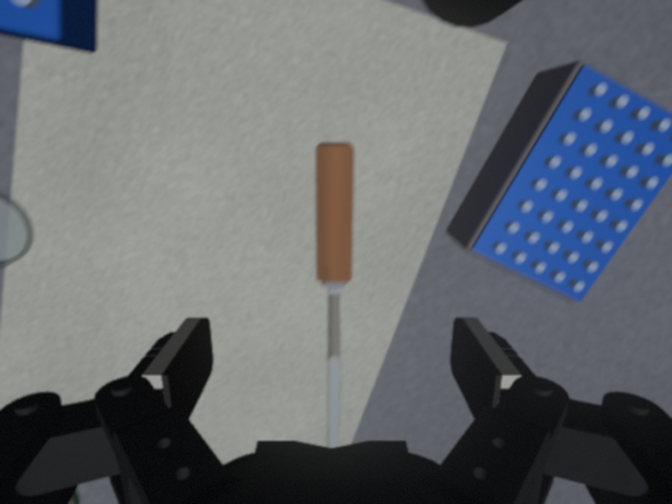

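The wrist view shows the wood at (335,210), centred between the fingers and running straight along their gap. I'll descend and grip it.

```bash
python3 -m inch '[[[0,-0.1,8],0],[[0,-0.1,12],0],[[0,-0.1,14.3],0],[[0,-0.1,14.3],0],[[0,-0.1,14.3],0]]' 5; python3 -m inch '[[[0,0,0],0],[[0,0,0],0],[[0,0,0],0],[[0,0,0],0],[[0,0,0],0]]' 0;  python3 go.py 529 201 60 186.4
```

```text
time_s: 2.23
tool_pos: [0.5927, 0.1733, 0.0107]
eef_rot: [-0.004, 0.595, 0.804, -0.004]
contact_force: [-1.2, -0.1, -0.8]
gripper_width: 0.0495
grasp_force: 0.0
time_s: 2.65
tool_pos: [0.5987, 0.1744, 0.0182]
eef_rot: [0.001, 0.595, 0.804, 0.001]
contact_force: [0.3, -0.6, 3.4]
gripper_width: 0.0231
grasp_force: 61.5
t 2.65 th 107.0 shift [ 4.57 -5.88 -4.2 ] yaw -1.387 rows 11.1 j6 -0.12 tilt [-0.001  0.004 -1.   ]
```

```bash
python3 -m inch '[[[0,0,-4],0],[[0,0,-8],0],[[0,0,-9],0],[[0,0,-9],0]]'; python3 go.py 525.8 200.5 110 6.4
```

```text
time_s: 2.98
tool_pos: [0.6004, 0.1748, 0.1111]
eef_rot: [0.003, 0.595, 0.804, 0.004]
contact_force: [1.2, 0.4, -0.9]
gripper_width: 0.0231
grasp_force: 61.1
t 2.98 th 107.0 shift [ 4.63 -6.39  0.05] yaw 1.755 rows 14.0 j6 -0.12 tilt [-0.001  0.01  -1.   ]
```

```bash
python3 -m inch '[[[4.6,6.4,-9.3],0.12],[[4.6,6.4,-9.3],0.24],[[4.6,6.4,-9.3],0.36],[[4.6,6.4,-9.3],0.48]]' >/dev/null 2>&1 & sleep 0; wait; python3 go.py 525.8 200.5 110 6.4
```

```text
t 3.32 th 79.2 shift [ -6.44 -11.61   9.26] yaw 1.271 rows 10.2 j6 0.44 tilt [ 0.008  0.012 -1.   ]
```

That second move used a guessed shift, which I shouldn't have sent. It only lifted higher and did no harm. I'll correct it from the computed values.

```bash
python3 -m inch '[[[-6.4,-11.6,9.2],1.27],[[-6.4,-11.6,9.2],1.27],[[-6.4,-11.6,9.2],1.27],[[-6.4,-11.6,9.2],1.27],[[-6.4,-11.6,9.2],1.27],[[-6.4,-11.6,9.2],1.27],[[-6.4,-11.6,9.2],1.27],[[-6.4,-11.6,9.2],1.27],[[-6.4,-11.6,9.2],1.27],[[-6.4,-11.6,9.2],1.27],[[-6.4,-11.6,9.2],1.27],[[-6.4,-11.6,9.2],1.27],[[-6.4,-11.6,9.2],1.27],[[-6.4,-11.6,9.2],1.27]]'; python3 go.py 525.8 200.5 25 6.4
python3 - <<'E'
from h import *
c,P,T=snap('scene'); save('s2.png',c[140:320,200:440],3)
E
```

```text
time_s: 4.48
tool_pos: [0.5191, 0.1951, 0.1068]
eef_rot: [0.0, 0.998, 0.059, -0.0]
contact_force: [0.3, -0.8, -2.2]
gripper_width: 0.0228
grasp_force: 60.9
t 4.48 th 6.8 shift [ 0.74 -0.45  8.18] yaw 0.007 rows 2.0 j6 1.69 tilt [-0.001  0.    -1.   ]
```

View pics/s2.png

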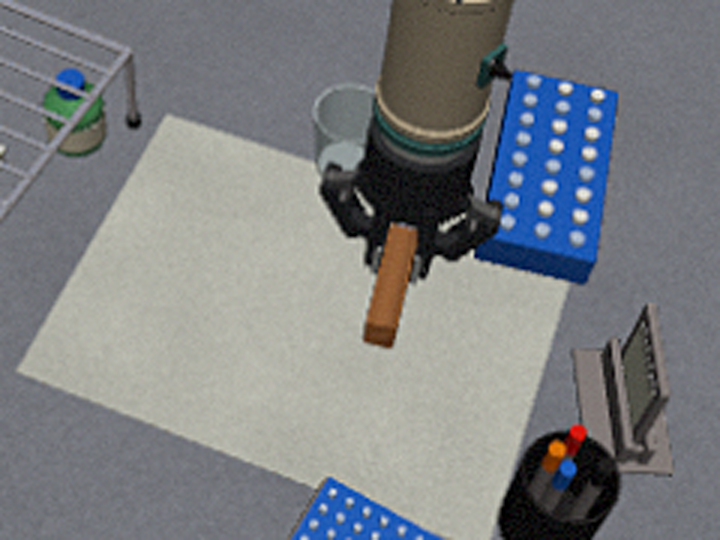

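The picture shows the hook in hand, wood end at (380,330), roughly level and pointing at -x beside the rack. I'll set it down.

```bash
python3 -m inch '[[[0.5,-0.4,4],0],[[0.6,-0.4,7],0],[[0.6,-0.4,8.6],0],[[0.6,-0.4,8.7],0],[[0.6,-0.4,8.7],0],[[0.6,-0.4,8.7],0]]'; python3 -m inch '[[[0,0,0.2],0],[[0,0,0.2],0]]';  python3 -m inch '[[[0,0,0],0],[[0,0,0],0],[[0,0,-4],0],[[0,0,-8],0],[[0,0,-12],0],[[0,0,-16],0],[[0,0,-18],0],[[0,0,-18],0]]' 5
python3 - <<'E'
from h import *
c,P,T=snap('top'); hsv=cv2.cvtColor(c,cv2.COLOR_RGB2HSV)
V,U=np.mgrid[:420,:560]
m=(hsv[...,0]<15)&(hsv[...,1]>120)&(P[...,2]>.02)&(P[...,2]<.045)&(P[...,0]>.45)&(P[...,0]<.65)&(P[...,1]>.15)&(P[...,1]<.26)
q=P[m]; print(len(q), cv2.minAreaRect((q[:,:2]*1000).astype(np.float32)) if len(q)>4 else '')
m=(P[...,2]>.06)&(P[...,2]<.08)&(P[...,0]>.3)&(P[...,0]<.5)&(P[...,1]>.14)&(P[...,1]<.26)
q=P[m]; print(len(q), cv2.minAreaRect((q[:,:2]*1000).astype(np.float32)) if len(q)>4 else '')
c,P,T=snap('wrist'); hsv=cv2.cvtColor(c,cv2.COLOR_RGB2HSV)
m=(hsv[...,0]<15)&(hsv[...,1]>120)&(P[...,2]>.025)&(P[...,2]<.045)
q=P[m]; print('wrist',len(q), cv2.minAreaRect((q[:,:2]*1000).astype(np.float32)))
save('w2.png',c,1.2)
E
```

```text
time_s: 5.03
tool_pos: [0.5252, 0.2, 0.0204]
eef_rot: [0.0, 0.998, 0.059, 0.0]
contact_force: [-1.0, 0.3, -1.0]
gripper_width: 0.0227
grasp_force: 63.2
time_s: 5.2
tool_pos: [0.5252, 0.2, 0.0187]
eef_rot: [-0.0, 0.998, 0.058, 0.0]
contact_force: [-0.6, 0.6, -1.3]
gripper_width: 0.0227
grasp_force: 63.2
time_s: 5.87
tool_pos: [0.5283, 0.2008, 0.2048]
eef_rot: [-0.001, 0.998, 0.058, 0.006]
contact_force: [0.8, 0.9, -0.3]
gripper_width: 0.0499
grasp_force: 0.0
49 ((543.8240356445312, 195.0582275390625), (83.17543029785156, 11.91628646850586), 6.974788665771484)
0 
wrist 1000 ((594.193603515625, 278.4919128417969), (239.66661071777344, 68.45850372314453), 57.45893478393555)
```

```bash
python3 -m inch '[[[0,4,0],0],[[-4,4,0],0],[[-8,4,0],0],[[-8,4,0],0],[[-8,4,4],0],[[-8,4,8],0],[[-8,4,10],0],[[-8,4,10],0]]' 0; python3 go.py 452.4 151.6 64 6.8; echo next; python3 go.py 445.3 211 64 6.8
```

```text
time_s: 6.63
tool_pos: [0.4446, 0.1499, 0.0927]
eef_rot: [0.001, 0.998, 0.058, -0.007]
contact_force: [0.0, -1.4, 0.1]
gripper_width: 0.0001
grasp_force: 0.0
t 6.63 th 6.7 shift [ 0.83 -0.08  2.86] yaw -0.002 rows 0.7 j6 1.63 tilt [-0.014  0.001 -1.   ]
next
t 6.63 th 6.7 shift [ 0.82 -6.07  2.85] yaw -0.002 rows 1.6 j6 1.63 tilt [-0.014  0.001 -1.   ]
```

```bash
python3 -m inch '[[[0.6,0,3],0],[[0.6,-1,3],0],[[0.6,-1.6,3],0],[[0.6,-2,3],0],[[0.6,-2.4,3],0],[[0.6,-2.8,3],0],[[0.6,-3.2,3],0],[[0.6,-3.6,3],0],[[0.6,-4,3],0],[[0.6,-4.4,3],0],[[0.6,-4.8,3],0],[[0.6,-5.2,3],0],[[0.6,-5.6,3],0],[[0.6,-6,3],0],[[0.6,-6.2,3],0],[[0.6,-6.2,3],0]]'
python3 - <<'E'
from h import *
for n in ('scene','top'):
    c,P,T=snap(n); print(n)
    m=(P[...,0]>.32)&(P[...,0]<.47)&(P[...,1]>.17)&(P[...,1]<.3)&(P[...,2]>.049)&(P[...,2]<.08)
    if n=='scene': save('s3.png',c[140:320,200:440],3)
E
```

```text
time_s: 7.97
tool_pos: [0.4488, 0.2136, 0.0682]
eef_rot: [-0.0, 0.998, 0.059, -0.0]
contact_force: [0.3, 0.0, -0.3]
gripper_width: -0.0002
grasp_force: 0.1
scene
top
```

View pics/s3.png

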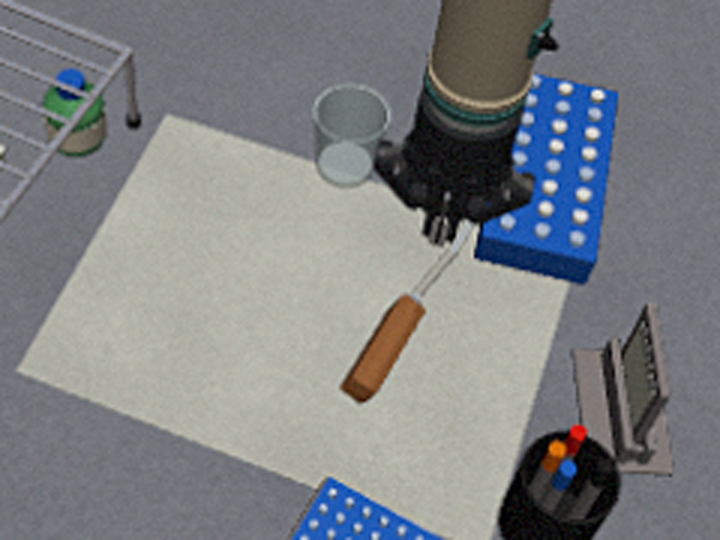

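```bash
python3 -m inch '[[[0,2,-1],0],[[0,2,-6],0],[[0,2,-10],0],[[-2,2,-14],0],[[-4,2,-18],0],[[-4,2,-20],0],[[-4,2,-20],0],[[-4,2,-20],0]]'
python3 - <<'E'
from h import *
c,P,T=snap('wrist'); save('w3.png',c,1.3); np.savez('pics/w3.npz',c=c,P=P)
hsv=cv2.cvtColor(c,cv2.COLOR_RGB2HSV)
m=(hsv[...,0]<15)&(hsv[...,1]>110)&(P[...,0]>.48)&(P[...,0]<.66)&(P[...,1]>.14)&(P[...,1]<.3)&(P[...,2]>.008)
q=P[m]; print(len(q),cv2.minAreaRect((q[:,:2]*1000).astype(np.float32)),np.percentile(q[:,2],[5,50,95,99]))
E
```

```text
time_s: 8.73
tool_pos: [0.4122, 0.1887, 0.2704]
eef_rot: [-0.001, 0.998, 0.058, 0.003]
contact_force: [-1.4, 0.0, 0.0]
gripper_width: -0.0
grasp_force: 0.0
1859 ((540.3511352539062, 197.7382049560547), (20.535293579101562, 88.80108642578125), 84.97871398925781) [0.03328007 0.03463347 0.03594734 0.03653535]
```

View pics/w3.png

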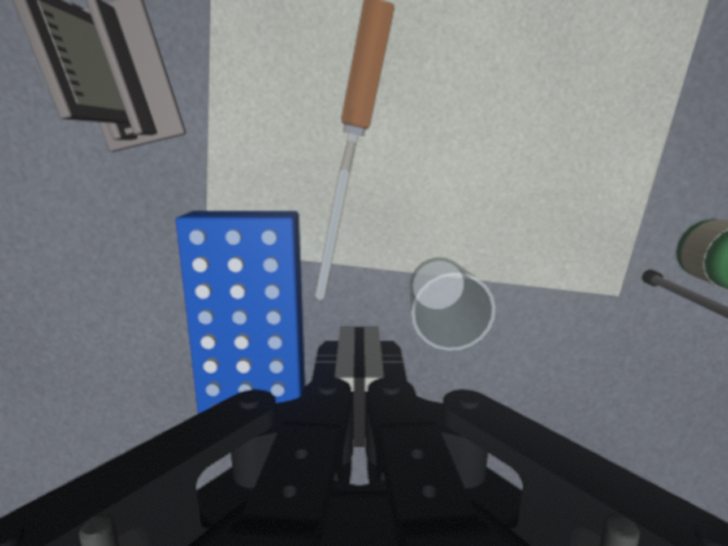

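The crop shows the hook still upright and only yawed (wood at (370,60), rod to (320,295)). It rocked back because the push was too short. I'll push further.

```bash
python3 go.py 450 178 66 -5; echo; python3 go.py 455 246 66 -5
```

```text
t 8.78 th 6.7 shift [ 3.68  1.49 20.26] yaw 0.204 rows 5.0 j6 1.73 tilt [ 0.001 -0.    -1.   ]

t 8.78 th 6.7 shift [ 4.97 -5.21 20.26] yaw 0.204 rows 5.2 j6 1.73 tilt [ 0.001 -0.    -1.   ]
```

```bash
python3 -m inch '[[[3.7,1.7,6],0.2],[[3.7,1.7,10],0.2],[[3.7,1.7,14],0.2],[[3.7,1.7,18],0.2],[[3.7,1.7,20.2],0.2],[[3.7,1.5,20.2],0.2],[[3.9,0.7,20.2],0.2],[[4,0,20.2],0.2],[[4.1,-0.5,20.2],0.2],[[4.2,-1,20.2],0.2],[[4.3,-1.5,20.2],0.2],[[4.4,-2,20.2],0.2],[[4.5,-2.5,20.2],0.2],[[4.6,-3,20.2],0.2],[[4.7,-3.5,20.2],0.2],[[4.8,-4,20.2],0.2],[[4.9,-4.5,20.2],0.2],[[5,-5,20.2],0.2],[[5,-5.2,20.2],0.2],[[5,-5.2,20.2],0.2]]'
cat > look.py <<'E'
from h import *
for n in('scene','top','wrist'):
    c,P,T=snap(n); np.savez('pics/l_%s.npz'%n,c=c,P=P)
    hsv=cv2.cvtColor(c,cv2.COLOR_RGB2HSV)
    m=(hsv[...,0]<15)&(hsv[...,1]>110)&(P[...,0]>.44)&(P[...,0]<.68)&(P[...,1]>.12)&(P[...,1]<.32)&(P[...,2]>.008)&(P[...,2]<.07)
    q=P[m]
    if len(q)>10: r=cv2.minAreaRect((q[:,:2]*1000).astype(np.float32)); print(n,len(q),np.round(r[0]),np.round(r[1]),round(r[2],1),np.percentile(q[:,2],[5,50,95,99]).round(3))
E
python3 look.py
```

```text
time_s: 10.45
tool_pos: [0.4551, 0.2466, 0.0662]
eef_rot: [0.0, 0.999, -0.041, -0.0]
contact_force: [-0.1, 0.3, 0.6]
gripper_width: 0.0004
grasp_force: 0.0
scene 533 [543. 214.] [90. 37.] 6.4 [0.019 0.029 0.037 0.038]
top 340 [543. 214.] [87. 35.] 5.7 [0.023 0.031 0.039 0.043]
wrist 12289 [537. 214.] [80. 37.] 6.3 [0.023 0.031 0.037 0.038]
```

```bash
cat > sec.py <<'E'
from h import *
import sys
n,ang=sys.argv[1],np.radians(float(sys.argv[2]))
d=np.load('pics/l_%s.npz'%n); c,P=d['c'],d['P']; hsv=cv2.cvtColor(c,cv2.COLOR_RGB2HSV)
m=(hsv[...,0]<15)&(hsv[...,1]>110)&(P[...,0]>.44)&(P[...,0]<.68)&(P[...,1]>.12)&(P[...,1]<.32)&(P[...,2]>.004)&(P[...,2]<.07)
q=P[m]*1000; X=np.array([np.cos(ang),np.sin(ang)]); Y=np.array([-X[1],X[0]])
x=q[:,:2]@X; y=q[:,:2]@Y
print('x range',np.percentile(x,[1,99]).round())
for lo,hi in((.1,.4),(.6,.9)):
    a,b=np.quantile(x,[lo,hi]); s=(x>a)&(x<b)
    bins=np.arange(np.floor(y.min()/4)*4,y.max()+4,4)
    print(n,round((a+b)/2),[(int(e),round(float(np.median(q[s&(y>=e)&(y<e+4),2])),1)) for e in bins if (s&(y>=e)&(y<e+4)).sum()>3])
E
python3 sec.py wrist 6.4; python3 sec.py scene 6.4
python3 - <<'E'
from h import *
d=np.load('pics/l_wrist.npz');P=d['P']*1000;c=d['c'].astype(int)
g=(abs(c[...,0]-c[...,2])<40)
for z0 in((44,52),(52,60),(60,68),(68,76)):
    m=(P[...,2]>z0[0])&(P[...,2]<z0[1])&(P[...,0]>330)&(P[...,0]<480)&(P[...,1]>180)&(P[...,1]<290)&g
    q=P[m]
    if len(q): print(z0,len(q),q.min(0).round(),q.max(0).round())
E
```

```text
x range [519. 592.]
wrist 539 [(132, 23.4), (136, 24.9), (140, 27.2), (144, 29.4), (148, 31.5), (152, 33.7), (156, 36.0), (160, 36.8), (164, 31.9), (168, 25.2)]
wrist 576 [(132, 23.0), (136, 24.6), (140, 27.0), (144, 29.3), (148, 31.5), (152, 33.9), (156, 36.1), (160, 36.5), (164, 31.5), (168, 24.8)]
x range [520. 608.]
scene 545 [(132, 24.3), (136, 26.0), (140, 27.6), (144, 29.3), (148, 32.1), (152, 34.9), (156, 35.2), (160, 34.8), (164, 26.9), (168, 21.5)]
scene 593 [(132, 22.5), (136, 24.7), (140, 26.9), (144, 28.7), (148, 29.5), (152, 33.5), (156, 34.4), (160, 34.0), (164, 26.8), (168, 20.3)]
(44, 52) 330 [389. 240.  44.] [465. 256.  51.]
(60, 68) 205 [460. 233.  63.] [466. 257.  68.]
(68, 76) 540 [459. 232.  68.] [466. 259.  76.]
```

Section fit: the wood is rolled about 61° and leaning on the rack, as planned. Next is the diagonal regrip.

```bash
python3 go.py 523.8 210.7 110 6.4
```

```text
t 10.6 th -4.8 shift [ 7.15  2.94 -4.38] yaw -0.195 rows 2.1 j6 2.02 tilt [-0.  0. -1.]
```

```bash
python3 -m inch '[[[0,0,-4.4],0],[[3,1,-4.4],-0.1],[[7.1,2.9,-4.4],-0.195],[[7.1,2.9,-4.4],-0.195],[[7.1,2.9,-4.4],-0.195],[[7.1,2.9,-1],-0.195],[[7.1,2.9,3],-0.195],[[7.1,2.9,5.5],-0.195],[[7.1,2.9,5.6],-0.195],[[7.1,2.9,5.6],-0.195]]' 6.5; python3 -m inch '[[[0,0,0],0],[[0,0,0],0],[[0,0,0],0],[[0,0,0],0],[[0,0,0],0],[[0,0,0],0]]' 0; python3 look.py; python3 sec.py scene 6.4
```

```text
time_s: 11.43
tool_pos: [0.5211, 0.2111, 0.009]
eef_rot: [0.0, 0.998, 0.056, -0.003]
contact_force: [1.0, 0.5, 0.4]
gripper_width: 0.0651
grasp_force: 0.0
time_s: 11.93
tool_pos: [0.5247, 0.2119, 0.0124]
eef_rot: [-0.0, 0.998, 0.056, 0.002]
contact_force: [-1.0, 0.4, 7.1]
gripper_width: 0.038
grasp_force: 59.7
scene 510 [548. 213.] [72. 84.] 63.6 [0.019 0.029 0.036 0.038]
wrist 20535 [543. 213.] [91. 39.] 5.7 [0.023 0.031 0.037 0.037]
x range [525. 609.]
scene 549 [(132, 23.8), (136, 25.3), (140, 27.6), (144, 29.5), (148, 32.3), (152, 34.8), (156, 36.2), (160, 33.4), (164, 26.6), (168, 20.5)]
scene 593 [(132, 21.8), (136, 24.6), (140, 26.6), (144, 29.4), (148, 32.1), (152, 33.7), (156, 34.8), (160, 33.5), (164, 25.5), (168, 19.5)]
```

```bash
python3 -m inch '[[[0,0,-0.5],0],[[0,0,-1],0],[[0,0,-1.5],0],[[0,0,-2.5],0],[[0,0,-4],0],[[0,0,-4],0],[[0,0,-4],0]]'; python3 look.py; python3 sec.py wrist 6.4;python3 sec.py scene 6.4
python3 - <<'E'
from h import *
d=np.load('pics/l_wrist.npz');P=d['P']*1000
print('torque',robot.state()['wrist_torque'])
d=np.load('pics/l_scene.npz');save('s4.png',d['c'][140:320,200:440],3)
E
```

```text
time_s: 12.67
tool_pos: [0.5243, 0.2115, 0.0514]
eef_rot: [-0.0, 0.998, 0.056, 0.001]
contact_force: [-0.3, -0.3, -1.4]
gripper_width: 0.038
grasp_force: 60.3
scene 362 [544. 212.] [90. 39.] 6.1 [0.056 0.065 0.069 0.07 ]
wrist 12823 [541. 212.] [91. 39.] 5.3 [0.06  0.065 0.07  0.07 ]
x range [519. 606.]
wrist 545 [(128, 56.7), (132, 60.9), (136, 62.9), (140, 65.1), (144, 67.3), (148, 69.2), (152, 69.9), (160, 69.6), (164, 65.8), (168, 59.8)]
wrist 589 [(132, 60.7), (136, 62.7), (140, 64.9), (144, 67.2), (148, 69.0), (152, 69.7), (160, 69.5), (164, 65.8), (168, 60.3)]
x range [522. 608.]
scene 549 [(128, 60.7), (132, 62.7), (136, 64.5), (140, 66.8), (144, 67.8), (148, 68.7), (160, 68.6), (164, 64.1), (168, 57.5)]
scene 595 [(132, 61.6), (136, 63.4), (140, 65.7), (144, 68.0), (148, 68.5), (152, 65.0), (160, 68.1), (164, 62.4), (168, 57.2)]
torque [-0.00458472 -0.02885447 -0.00403711]
```

View pics/s4.png

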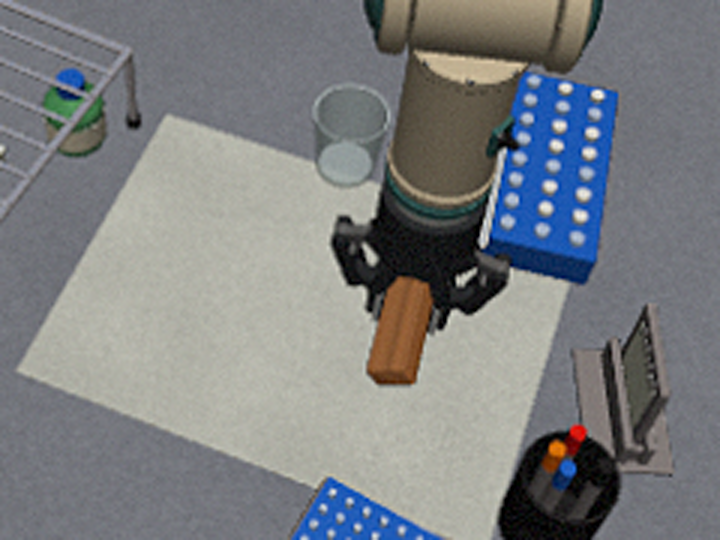

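The picture shows the hook held level with the wood diagonal in the pads, and nothing disturbed. I'll move clear of the beaker, then swing to the staging pose.

```bash
python3 go.py 593 200 51 6.4; python3 go.py 592.8 91.7 51 83
```

```text
t 12.82 th 6.4 shift [ 6.85  1.89 -0.14] yaw 0.0 rows 1.7 j6 1.72 tilt [-0.001  0.    -1.   ]
t 12.82 th 6.4 shift [ 5.62 12.65 -0.13] yaw -1.337 rows 10.7 j6 1.72 tilt [-0.001  0.    -1.   ]
```

```bash
python3 -m inch '[[[3,1,0],0],[[5,1.9,0],0],[[6.8,1.9,0],0],[[6.8,3,0],-0.1],[[6.8,4.5,0],-0.2],[[6.6,6,0],-0.3],[[6.4,7.5,0],-0.42],[[6.2,9,0],-0.54],[[6,10.5,0],-0.66],[[5.8,12,0],-0.78],[[5.6,12.6,0],-0.9],[[5.6,12.6,0],-1.02],[[5.6,12.6,0],-1.14],[[5.6,12.6,0],-1.24],[[5.6,12.6,0],-1.31],[[5.6,12.6,0],-1.337],[[5.6,12.6,0],-1.337],[[5.6,12.6,0],-1.337]]'
python3 - <<'E'
from h import *
c,P,T=snap('scene'); np.savez('pics/l5.npz',c=c,P=P); save('s5.png',c[150:300,140:400],3)
Q=P*1000
hsv=cv2.cvtColor(c,cv2.COLOR_RGB2HSV)
m=(Q[...,1]<20)&(Q[...,1]>-100)&(Q[...,0]>500)&(Q[...,0]<660)&(Q[...,2]>15)&(Q[...,2]<100)
for y0 in range(-100,20,10):
    q=Q[m&(Q[...,1]>=y0)&(Q[...,1]<y0+10)]
    if len(q)>3: print(y0,len(q),np.percentile(q[:,0],[5,50,95]).round(),np.percentile(q[:,2],[5,50,95]).round())
E
```

```text
time_s: 14.32
tool_pos: [0.5926, 0.0923, 0.0495]
eef_rot: [-0.0, 0.749, 0.662, -0.001]
contact_force: [1.3, 0.2, -2.5]
gripper_width: 0.0377
grasp_force: 60.5
-80 16 [556. 576. 585.] [52. 56. 67.]
-70 72 [528. 551. 578.] [55. 71. 82.]
-60 11 [526. 529. 532.] [80. 84. 85.]
-50 15 [526. 531. 533.] [80. 83. 85.]
-40 12 [527. 532. 534.] [80. 84. 87.]
-30 12 [529. 534. 536.] [81. 84. 86.]
-20 13 [530. 534. 536.] [80. 83. 85.]
-10 13 [532. 536. 538.] [79. 83. 85.]
0 12 [533. 536. 540.] [82. 83. 84.]
10 12 [536. 539. 541.] [80. 82. 85.]
```

View pics/s5.png

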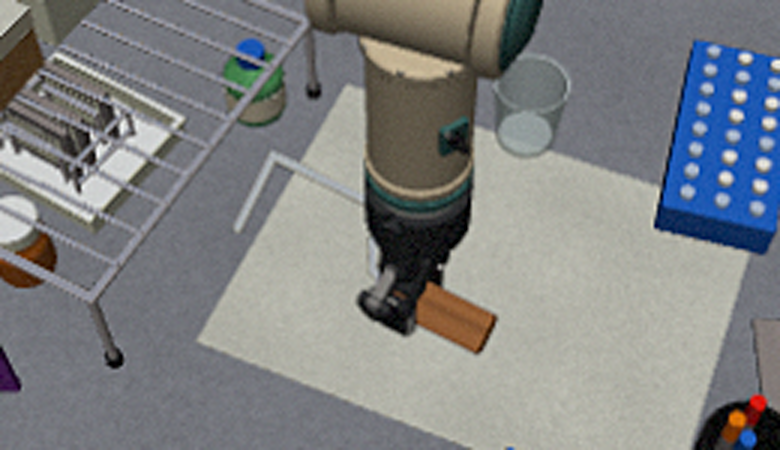

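The hook is held nicely: prong from (275,155) to (238,232), slanting down to its tip, rod top about 84 mm high and tip about 47 mm. It's ready to go in over the rim.

```bash
python3 go.py 572.6 -43.7 44 83; python3 go.py 590 70 44 83
```

```text
t 14.37 th 83.0 shift [-13.74  -0.33   0.57] yaw -0.001 rows 3.3 j6 0.16 tilt [-0.    -0.001 -1.   ]
t 14.37 th 83.0 shift [-2.25  0.    0.57] yaw -0.001 rows 0.6 j6 0.16 tilt [-0.    -0.001 -1.   ]
```

```bash
python3 -m inch '[[[-1.5,0,0.5],0],[[-3,-0.1,0.5],0],[[-4.5,-0.1,0.5],0],[[-6,-0.1,0.5],0],[[-7.5,-0.2,0.5],0],[[-9,-0.2,0.5],0],[[-10.5,-0.2,0.5],0],[[-12,-0.3,0.5],0],[[-13,-0.3,0.5],0],[[-13.7,-0.3,0.5],0],[[-13.7,-0.3,0.5],0]]'; python3 -m inch '[[[0,0,1],0],[[0,0,2],0],[[0,0,2.3],0],[[0,0,2.3],0]]'
cat > pr.py <<'E'
from h import *
for n in('scene','top'):
    c,P,T=snap(n); np.savez('pics/p_%s.npz'%n,c=c,P=P); Q=P*1000
    s=robot.state()['tool_pos']*1000
    hsv=cv2.cvtColor(c,cv2.COLOR_RGB2HSV)
    m=(hsv[...,0]<15)&(hsv[...,1]>110)&(abs(Q[...,0]-s[0])<80)&(abs(Q[...,1]-s[1])<110)&(Q[...,2]<90)
    q=Q[m]; print(n,'wood',len(q),np.percentile(q,[2,98],axis=0).round() if len(q) else '')
    print(n,'wood z by y', [(y,np.percentile(q[abs(q[:,1]-y)<6,2],[3,97]).round()) for y in range(-100,200,15) if (abs(q[:,1]-y)<6).sum()>8])
E
python3 pr.py
```

```text
time_s: 15.28
tool_pos: [0.5733, -0.0448, 0.0451]
eef_rot: [0.0, 0.749, 0.662, -0.0]
contact_force: [-0.3, -0.1, -1.2]
gripper_width: 0.0381
grasp_force: 60.4
time_s: 15.62
tool_pos: [0.5721, -0.0423, 0.0204]
eef_rot: [-0.002, 0.749, 0.663, -0.001]
contact_force: [-0.6, -0.8, -1.2]
gripper_width: 0.038
grasp_force: 60.5
scene wood 343 [[554. -43.  24.]
 [596.  20.  45.]]
scene wood z by y [(-40, array([27., 47.])), (-25, array([29., 70.])), (-10, array([28., 43.])), (5, array([29., 43.])), (20, array([19., 42.]))]
top wood 19 [[560. -15.  32.]
 [579.  -4.  48.]]
top wood z by y [(-10, array([32., 47.]))]
```

```bash
python3 -m inch '[[[0,0,0.3],0],[[0,0,0.5],0],[[0,0,0.5],0]]'; python3 -m inch '[[[0,0,0.2],0],[[0,0,0.3],0],[[0,0,0.3],0]]'
python3 - <<'E'
from h import *
c,P,T=snap('scene'); np.savez('pics/p6.npz',c=c,P=P)
Q=P*1000
m=(Q[...,1]<-60)&(Q[...,1]>-230)&(Q[...,0]>490)&(Q[...,0]<530)&(Q[...,2]>38)&(Q[...,2]<75)
for y0 in range(-230,-60,15):
    q=Q[m&(Q[...,1]>=y0)&(Q[...,1]<y0+15)]
    if len(q)>3: print(y0,len(q),np.median(q,axis=0).round())
E
```

```text
time_s: 15.97
tool_pos: [0.5733, -0.0431, 0.017]
eef_rot: [-0.0, 0.749, 0.663, -0.0]
contact_force: [-0.1, 0.3, -1.7]
gripper_width: 0.0378
grasp_force: 60.4
time_s: 16.22
tool_pos: [0.5733, -0.0433, 0.0141]
eef_rot: [-0.0, 0.749, 0.663, -0.0]
contact_force: [-0.3, 0.4, -1.8]
gripper_width: 0.0381
grasp_force: 60.5
-230 8 [ 518. -227.   40.]
-215 6 [ 518. -201.   42.]
-200 17 [ 514. -196.   45.]
-185 6 [ 508. -179.   48.]
-170 7 [ 510. -164.   50.]
-155 5 [ 512. -147.   50.]
```

```bash
python3 -m inch '[[[0.2,0,0.2],0],[[0.5,0,0.2],0],[[0.8,0,0.2],0],[[1.1,0,0.2],0],[[1.4,0,0.2],0],[[1.8,0,0.2],0],[[2.3,0,0.2],0],[[2.9,0,0.2],0],[[3.6,0,0.2],0],[[4.4,0,0.2],0],[[5.2,0,0.2],0],[[6,0,0.2],0],[[6.8,0,0.2],0],[[7.6,0,0.2],0],[[8.3,0,0.2],0],[[8.8,0,0.2],0],[[9,0,0.2],0],[[9,0,0.2],0]]'
cat > tr.py <<'E'
from h import *
# tray pose from the depth pictures: white, rim height
def tray(n='scene'):
    c,P,T=snap(n); np.savez('pics/t_%s.npz'%n,c=c,P=P); Q=P*1000
    hsv=cv2.cvtColor(c,cv2.COLOR_RGB2HSV)
    m=(hsv[...,1]<40)&(hsv[...,2]>170)&(Q[...,2]>20)&(Q[...,2]<31)&(Q[...,0]>400)&(Q[...,0]<700)&(Q[...,1]>-350)&(Q[...,1]<260)
    k,l,st,_=cv2.connectedComponentsWithStats(cv2.dilate(m.astype(np.uint8),np.ones((5,5))))
    if k<2: return
    m&=l==1+st[1:,4].argmax(); q=Q[m]
    r=cv2.minAreaRect(q[:,:2].astype(np.float32)); print(n,len(q),np.round(r[0]),np.round(r[1]),round(r[2],1),'max y',np.percentile(q[:,1],99).round())
tray('scene'); tray('top')
E
python3 tr.py
```

```text
time_s: 17.77
tool_pos: [0.5845, 0.0467, 0.0125]
eef_rot: [0.0, 0.749, 0.663, 0.0]
contact_force: [0.4, -2.4, 3.5]
gripper_width: 0.0381
grasp_force: 60.7
scene 302 [ 546. -181.] [157. 135.] 83.2 max y -100.0
top 213 [ 548. -181.] [155. 135.] 82.5 max y -96.0
```

The tray is following (centre at y = -181, no yaw change). Continuing the drag.

```bash
python3 -m inch '[[[0.2,0,-0.1],0],[[0.6,0,-0.1],0],[[1.2,0,-0.1],0],[[2,0,-0.1],0],[[2.9,0,-0.1],0],[[3.8,0,-0.1],0],[[4.7,0,-0.1],0],[[5.6,0,-0.1],0],[[6.5,0,-0.1],0],[[7.4,0,-0.1],0],[[8.3,0,-0.1],0],[[9.2,0,-0.1],0],[[10.1,0,-0.1],0],[[11,0,-0.1],0],[[11.8,0,-0.1],0],[[12.5,0,-0.1],0],[[13,0,-0.1],0],[[13.3,0,-0.1],0],[[13.5,0,-0.1],0],[[13.5,0,-0.1],0]]';  python3 tr.py
```

```text
time_s: 19.53
tool_pos: [0.6009, 0.1805, 0.0132]
eef_rot: [-0.0, 0.749, 0.663, 0.0]
contact_force: [-0.5, -1.5, -0.6]
gripper_width: 0.0378
grasp_force: 60.4
scene 379 [564. -48.] [154. 134.] 83.0 max y 33.0
top 255 [565. -45.] [155. 135.] 83.0 max y 36.0
```

```bash
python3 -m inch '[[[0.2,0,0],0],[[0.6,0,0],0],[[1.2,0,0],0],[[2,0,0],0],[[2.9,0,0],0],[[3.7,0,0],0],[[4.5,0,0],0],[[5.1,0,0],0],[[5.6,0,0],0],[[5.9,0,0],0],[[6,0,0],0],[[6,0,0],0]]';  python3 tr.py; python3 -m inch '[[[-0.3,0,0],0],[[-0.6,0,0],0],[[-0.6,0,-0.5],0],[[-0.6,0,-1.2],0],[[-0.6,0,-2],0],[[-0.6,0,-3],0],[[-0.6,0,-4.5],0],[[-0.6,0,-6],0],[[-0.6,0,-8],0],[[-0.6,0,-8],0]]'; python3 look.py
```

```text
time_s: 20.63
tool_pos: [0.6082, 0.2401, 0.0133]
eef_rot: [-0.0, 0.749, 0.663, 0.0]
contact_force: [0.9, -1.3, -2.3]
gripper_width: 0.0378
grasp_force: 60.4
scene 406 [572.  12.] [155. 135.] 83.5 max y 93.0
top 329 [572.  13.] [153. 135.] 83.1 max y 95.0
time_s: 21.57
tool_pos: [0.6104, 0.2346, 0.0986]
eef_rot: [0.002, 0.749, 0.663, 0.004]
contact_force: [0.9, -0.0, -1.1]
gripper_width: 0.0383
grasp_force: 60.5
```

```bash
python3 go.py 524.7 211.9 120 6.4
```

```text
t 21.72 th 83.0 shift [-3.17 -7.93 -2.66] yaw 1.337 rows 10.7 j6 0.38 tilt [ 0.  0. -1.]
```

```bash
python3 -m inch '[[[-3.2,-7.9,-2.7],0.12],[[-3.2,-7.9,-2.7],0.24],[[-3.2,-7.9,-2.7],0.36],[[-3.2,-7.9,-2.7],0.48],[[-3.2,-7.9,-2.7],0.6],[[-3.2,-7.9,-2.7],0.72],[[-3.2,-7.9,-2.7],0.84],[[-3.2,-7.9,-2.7],0.96],[[-3.2,-7.9,-2.7],1.08],[[-3.2,-7.9,-2.7],1.19],[[-3.2,-7.9,-2.7],1.28],[[-3.2,-7.9,-2.7],1.33],[[-3.2,-7.9,-2.7],1.337],[[-3.2,-7.9,-2.7],1.337],[[-3.2,-7.9,-2.7],1.337]]'; python3 go.py 524.7 211.9 22 6.4; python3 look.py; python3 sec.py wrist 6.4
```

```text
time_s: 22.97
tool_pos: [0.5247, 0.2113, 0.1195]
eef_rot: [0.0, 0.998, 0.056, -0.001]
contact_force: [-0.0, 0.1, -1.0]
gripper_width: 0.0381
grasp_force: 60.6
t 22.97 th 6.5 shift [ 0.02 -0.06  9.75] yaw 0.001 rows 2.3 j6 1.72 tilt [-0.001  0.    -1.   ]Traceback (most recent call last):
  File "sec.py", line 8, in <module>
    print('x range',np.percentile(x,[1,99]).round())
                    ~~~~~~~~~~~~~^^^^^^^^^^
    return _quantile_unchecked(
        a, q, axis, out, overwrite_input, method, keepdims, weights)
    return _ureduce(a,
                    func=_quantile_ureduce_func,
    ...<5 lines>...
                    overwrite_input=overwrite_input,
                    method=method)
    r = func(a, **kwargs)
    result = _quantile(arr,
                       quantiles=q,
    ...<2 lines>...
                       out=out,
                       weights=wgt)
    slices_having_nans = np.isnan(arr[-1, ...])
                                  ~~~^^^^^^^^^
IndexError: index -1 is out of bounds for axis 0 with size 0
```

```bash
python3 -m inch '[[[0,0,4],0],[[0,0,8],0],[[0,0,9.3],0],[[0,0,9.8],0],[[0,0,10.2],0],[[0,0,10.2],0],[[0,0,10.2],0]]'; python3 -m inch '[[[0,0,0.2],0],[[0,0,0.3],0],[[0,0,0.3],0]]'
```

```text
time_s: 23.7
tool_pos: [0.5264, 0.2118, 0.0195]
eef_rot: [-0.0, 0.998, 0.056, 0.001]
contact_force: [0.1, 0.1, 0.1]
gripper_width: 0.0378
grasp_force: 60.9
time_s: 23.95
tool_pos: [0.5255, 0.2116, 0.0159]
eef_rot: [-0.0, 0.998, 0.056, 0.001]
contact_force: [0.3, -1.1, -0.7]
gripper_width: 0.038
grasp_force: 60.9
```

```bash
python3 -m inch '[[[0,0,0.15],0],[[0,0,0.2],0],[[0,0,0.2],0]]'; python3 -m inch '[[[0,0,0],0],[[0,0,0],0],[[0,0,-2],0],[[0,0,-5],0],[[0,0,-9],0],[[0,0,-13],0],[[0,0,-14],0],[[0,0,-14],0]]' 6.5;  python3 look.py; python3 sec.py wrist 6.4; python3 sec.py scene 6.4
python3 - <<'E'
from h import *
d=np.load('pics/l_scene.npz');P=d['P']*1000
X=P[...,0]*.9938+P[...,1]*.1115; Y=-P[...,0]*.1115+P[...,1]*.9938
for x0 in range(380,500,12):
    m=(X>x0)&(X<x0+12)&(Y>150)&(Y<230)&(P[...,2]>20)&(P[...,2]<90)
    if m.sum()>3: print(x0,m.sum(),np.percentile(Y[m],[5,50,95]).round(),np.percentile(P[m][:,2],[5,50,95]).round())
E
```

```text
time_s: 24.2
tool_pos: [0.525, 0.2114, 0.0132]
eef_rot: [0.0, 0.998, 0.056, -0.0]
contact_force: [0.5, -0.2, -1.3]
gripper_width: 0.0379
grasp_force: 60.9
time_s: 24.87
tool_pos: [0.5279, 0.2123, 0.1576]
eef_rot: [-0.001, 0.998, 0.056, 0.005]
contact_force: [-1.2, 0.5, -0.4]
gripper_width: 0.0646
grasp_force: 0.0
scene 532 [544. 212.] [90. 37.] 6.7 [0.019 0.029 0.037 0.038]
top 67 [544. 203.] [87. 15.] 6.9 [0.021 0.028 0.034 0.036]
wrist 5023 [543. 213.] [89. 36.] 6.4 [0.024 0.031 0.037 0.038]
x range [521. 607.]
wrist 544 [(132, 23.6), (136, 25.5), (140, 27.6), (144, 29.9), (148, 32.0), (152, 34.3), (156, 36.3), (160, 35.5), (164, 28.8), (168, 24.2)]
wrist 588 [(132, 23.7), (136, 25.4), (140, 27.7), (144, 29.8), (148, 32.1), (152, 34.2), (156, 36.2), (160, 35.5), (164, 29.1), (168, 24.5)]
x range [521. 609.]
scene 546 [(132, 23.6), (136, 25.3), (140, 28.2), (144, 31.2), (148, 33.0), (152, 34.0), (156, 35.9), (160, 33.0), (164, 23.5), (168, 19.5)]
scene 593 [(132, 24.1), (136, 25.7), (140, 28.1), (144, 30.3), (148, 32.1), (152, 35.2), (156, 36.2), (160, 30.7), (164, 24.9), (168, 20.2)]
380 14 [203. 208. 212.] [37. 39. 41.]
392 23 [200. 208. 216.] [38. 41. 46.]
404 7 [207. 212. 215.] [38. 40. 44.]
428 35 [209. 216. 227.] [21. 33. 40.]
440 16 [207. 222. 229.] [22. 31. 38.]
476 23 [181. 192. 199.] [40. 44. 50.]
488 42 [155. 172. 187.] [23. 34. 42.]
```

The hook is leaning on the rack again, but at 61° it can't be pushed upright by its rod without jamming. Instead:
1. Grip the level rod just outside the rack.
2. Lift the hook.
3. Press the hanging wood against the fixed deck front wire, so the rod turns in the pads until the hook hangs upright.

```bash
python3 go.py 438.5 246.8 36 6.4
```

```text
t 25.02 th 6.4 shift [-8.06 -4.5  11.6 ] yaw 0.0 rows 3.6 j6 1.72 tilt [-0.003  0.001 -1.   ]
```

```bash
python3 -m inch '[[[-4,-2.2,0],0],[[-8,-4.5,0],0],[[-8.1,-4.5,0],0],[[-8.1,-4.5,0],0],[[-8.1,-4.5,4],0],[[-8.1,-4.5,8],0],[[-8.1,-4.5,11],0],[[-8.1,-4.5,11.6],0],[[-8.1,-4.5,11.6],0]]' 3; python3 -m inch '[[[0,0,0],0],[[0,0,0],0],[[0,0,0],0],[[0,0,0],0],[[0,0,0],0]]' 0; python3 -m inch '[[[0,0,-1],0],[[0,0,-2.5],0],[[0,0,-5],0],[[0,0,-8],0],[[0,0,-10],0],[[0,0,-10],0],[[0,0,-10],0]]'; sed -i 's/<.07)/<.16)/' look.py sec.py; python3 look.py; python3 sec.py wrist 6.4; python3 sec.py scene 6.4
```

```text
time_s: 25.77
tool_pos: [0.4384, 0.246, 0.0344]
eef_rot: [0.001, 0.998, 0.056, -0.003]
contact_force: [0.2, 0.7, -0.0]
gripper_width: 0.0297
grasp_force: 0.0
time_s: 26.18
tool_pos: [0.4407, 0.2475, 0.0385]
eef_rot: [-0.0, 0.998, 0.056, 0.002]
contact_force: [1.0, 1.2, 0.8]
gripper_width: 0.0054
grasp_force: 58.6
time_s: 26.77
tool_pos: [0.4399, 0.2474, 0.1384]
eef_rot: [-0.0, 0.998, 0.056, 0.001]
contact_force: [-0.4, -0.1, -2.0]
gripper_width: 0.0056
grasp_force: 58.6
scene 612 [540. 212.] [94. 38.] 6.5 [0.115 0.125 0.133 0.135]
top 393 [540. 212.] [88. 35.] 6.2 [0.118 0.126 0.134 0.136]
wrist 13740 [525. 211.] [62. 38.] 6.4 [0.117 0.125 0.132 0.133]
x range [516. 574.]
wrist 532 [(132, 118.6), (136, 120.8), (140, 123.2), (144, 125.6), (148, 128.0), (152, 130.3), (156, 131.9), (160, 128.3), (164, 122.0), (168, 117.1)]
wrist 561 [(132, 117.8), (136, 120.1), (140, 122.5), (144, 124.9), (148, 127.2), (152, 129.8), (156, 131.2), (160, 128.0), (164, 121.3), (168, 116.4)]
x range [518. 606.]
scene 543 [(132, 120.3), (136, 122.3), (140, 125.2), (144, 126.8), (148, 130.7), (152, 132.1), (156, 133.1), (160, 128.2), (164, 121.5), (168, 117.4)]
scene 592 [(132, 119.7), (136, 122.3), (140, 124.7), (144, 127.1), (148, 129.4), (152, 131.7), (156, 131.8), (160, 127.8), (164, 121.0), (168, 116.2)]
```

```bash
python3 go.py 509 -3.5 138 -5.4; echo; python3 go.py 505.7 -38 128 -5.4
```

```text
t 26.92 th 6.4 shift [ 4.24 25.65 -0.2 ] yaw 0.206 rows 6.2 j6 1.83 tilt [-0.003  0.001 -1.   ]

t 26.92 th 6.4 shift [ 3.53 29.04  0.8 ] yaw 0.206 rows 7.0 j6 1.83 tilt [-0.003  0.001 -1.   ]
```

```bash
python3 -m inch '[[[1,3,-0.2],0.05],[[2,6.5,-0.2],0.1],[[3,10,-0.2],0.15],[[4.2,13.5,-0.2],0.206],[[4.2,17,-0.2],0.206],[[4.2,20,-0.2],0.206],[[4.2,23,-0.2],0.206],[[4.2,25,-0.2],0.206],[[4.2,25.6,0],0.206],[[4.2,25.6,0.8],0.206],[[4.2,25.6,0.8],0.206]]'; python3 go.py 505.7 -38 128 -5.4; echo; python3 go.py 502 -71 146 -5.4; python3 go.py 501 -92 155 -5.4
```

```text
time_s: 27.83
tool_pos: [0.508, -0.0019, 0.1268]
eef_rot: [-0.001, 0.999, -0.048, -0.003]
contact_force: [-0.4, 0.7, -1.2]
gripper_width: 0.0056
grasp_force: 58.7
t 27.83 th -5.5 shift [ 0.11  3.62 -0.12] yaw -0.001 rows 0.9 j6 1.52 tilt [-0.005 -0.001 -1.   ]

t 27.83 th -5.5 shift [ 0.05  6.94 -1.93] yaw -0.001 rows 1.7 j6 1.52 tilt [-0.005 -0.001 -1.   ]
t 27.83 th -5.5 shift [ 0.14  9.04 -2.83] yaw -0.001 rows 2.3 j6 1.52 tilt [-0.005 -0.001 -1.   ]
```

```bash
python3 -m inch '[[[0,1,0],0],[[0,2,0],0],[[0,2.8,0],0],[[0,3.3,0],0],[[0,3.8,0],0],[[0,4.2,-0.2],0],[[0,4.6,-0.5],0],[[0,5,-0.8],0],[[0,5,-0.8],0]]'
python3 - <<'E'
from h import *
c,P,T=snap('scene'); np.savez('pics/l_scene.npz',c=c,P=P); Q=P*1000
hsv=cv2.cvtColor(c,cv2.COLOR_RGB2HSV); s=robot.state()['tool_pos']*1000
m=(hsv[...,0]<15)&(hsv[...,1]>110)&(Q[...,0]>540)&(Q[...,0]<680)&(abs(Q[...,1]-s[1])<100)&(Q[...,2]>40)&(Q[...,2]<180)
q=Q[m]; D=(q[:,:2]-s[:2])@np.array([.0945,.9955])
print(len(q),[(int(e),round(float(np.median(q[(D>=e)&(D<e+5),2])-s[2]),1),int(((D>=e)&(D<e+5)).sum())) for e in range(-90,40,5) if ((D>=e)&(D<e+5)).sum()>4])
E
```

```text
time_s: 28.58
tool_pos: [0.5055, -0.0462, 0.1395]
eef_rot: [-0.007, 0.999, -0.049, 0.001]
contact_force: [-1.9, 18.4, 11.7]
gripper_width: 0.006
grasp_force: 60.2
469 [(-60, -32.2, 14), (-55, -27.0, 34), (-50, -23.7, 31), (-45, -19.0, 48), (-40, -14.4, 55), (-35, -14.2, 82), (-30, -18.5, 105), (-25, -23.5, 91), (-20, -25.0, 9)]
```

It's turning: the roll went from 61° to about 48° at 18 N. Continuing gradually.

```bash
cat > sec2.py <<'E'
from h import *
c,P,T=snap('scene'); np.savez('pics/l_scene.npz',c=c,P=P); Q=P*1000
hsv=cv2.cvtColor(c,cv2.COLOR_RGB2HSV); s=robot.state()['tool_pos']*1000
m=(hsv[...,0]<15)&(hsv[...,1]>110)&(Q[...,0]>s[0]+40)&(Q[...,0]<s[0]+175)&(abs(Q[...,1]-s[1])<100)&(Q[...,2]>0)&(Q[...,2]<180)
q=Q[m]; D=(q[:,:2]-s[:2])@np.array([.0945,.9955]); A=(q[:,:2]-s[:2])@np.array([.9955,-.0945])
for a,b in((50,80),(100,140)):
    k=(A>a)&(A<b); print(k.sum(),[(int(e),round(float(np.median(q[k&(D>=e)&(D<e+5),2])-s[2]),1)) for e in range(-90,40,5) if (k&(D>=e)&(D<e+5)).sum()>3])
E
python3 -m inch '[[[0,0.3,-0.5],0],[[0,0.6,-0.9],0],[[0,0.9,-1.2],0],[[0,1.2,-1.5],0],[[0,1.2,-1.5],0]]'; python3 sec2.py
```

```text
time_s: 29.05
tool_pos: [0.5044, -0.0607, 0.1545]
eef_rot: [-0.004, 0.999, -0.048, 0.001]
contact_force: [-1.4, 10.7, 8.3]
gripper_width: 0.0056
grasp_force: 59.0
104 [(-35, -23.9), (-30, -22.0), (-25, -24.9), (-20, -28.6), (-15, -29.7)]
168 [(-40, -34.3), (-35, -28.3), (-30, -21.1), (-25, -21.8), (-20, -25.6), (-15, -28.2), (-10, -29.9)]
```

```bash
python3 -m inch '[[[0,0.4,0.2],0],[[0,0.8,0.3],0],[[0,1.2,0.3],0],[[0,1.6,0.2],0],[[0,2,0.1],0],[[0,2.4,0],0],[[0,2.6,0],0],[[0,2.6,0],0]]'; python3 sec2.py
```

```text
time_s: 29.77
tool_pos: [0.4996, -0.0884, 0.1546]
eef_rot: [-0.002, 0.999, -0.047, -0.001]
contact_force: [-8.3, 6.4, 14.8]
gripper_width: 0.0056
grasp_force: 62.8
91 [(-15, -18.3), (-10, -18.0), (-5, -20.0), (0, -24.4)]
183 [(-20, -8.8), (-15, -8.7), (-10, -9.8), (-5, -10.9), (0, -14.6), (5, -15.9)]
```

```bash
python3 -m inch '[[[0,-0.5,-0.5],0],[[0,-1.5,-1],0],[[0,-3,-1],0],[[0,-5,-1],0],[[0,-7,-1],0],[[0,-7,-1],0]]'; python3 sec2.py
```

```text
time_s: 30.32
tool_pos: [0.5083, -0.0171, 0.1624]
eef_rot: [-0.001, 0.999, -0.046, 0.0]
contact_force: [0.5, -0.5, -1.6]
gripper_width: 0.0053
grasp_force: 60.9
99 [(-15, -22.4), (-10, -22.2), (-5, -23.6), (0, -25.5), (5, -28.9)]
192 [(-15, -16.9), (-10, -16.3), (-5, -18.0), (0, -21.2), (5, -21.7)]
```

```bash
python3 go.py 450 192 110 -5.4
```

```text
t 30.37 th -5.2 shift [ -7.73 -20.45   5.24] yaw 0.003 rows 5.4 j6 1.49 tilt [ 0. -0. -1.]
```

```bash
python3 -m inch '[[[-1,-4,0],0],[[-3,-8,0],0],[[-4.5,-12,0],0],[[-6,-16,0],0],[[-7.7,-19.5,0],0],[[-7.7,-20.4,1],0],[[-7.7,-20.4,4],0],[[-7.7,-20.4,6.5],0],[[-7.7,-20.4,7.5],0],[[-7.7,-20.4,8],0],[[-7.7,-20.4,8],0]]'; python3 -m inch '[[[0,0,0.5],0],[[0,0,0.9],0],[[0,0,0.9],0]]'; python3 sec2.py
```

```text
time_s: 31.28
tool_pos: [0.4504, 0.1893, 0.0811]
eef_rot: [0.001, 0.999, -0.047, -0.001]
contact_force: [-0.3, 0.0, -0.8]
gripper_width: 0.0055
grasp_force: 60.9
time_s: 31.53
tool_pos: [0.451, 0.1896, 0.0733]
eef_rot: [0.0, 0.999, -0.047, 0.0]
contact_force: [0.8, -0.3, -2.5]
gripper_width: 0.0056
grasp_force: 60.9
68 [(-20, -20.5), (-15, -21.5), (-10, -21.6), (-5, -22.9), (0, -24.9)]
132 [(-20, -14.8), (-15, -14.9), (-10, -17.3), (-5, -16.9), (0, -17.8)]
```

```bash
python3 -m inch '[[[0,0,0.4],0],[[0,0,0.8],0],[[0,0,1.1],0],[[0,0,1.1],0]]'; python3 -m inch '[[[0,0.2,0.3],0],[[0,0.4,0.5],0],[[0,0.4,0.5],0]]'; python3 sec2.py
```

```text
time_s: 31.92
tool_pos: [0.4548, 0.1906, 0.0638]
eef_rot: [-0.001, 0.999, -0.047, 0.004]
contact_force: [3.9, 0.0, 6.4]
gripper_width: 0.0053
grasp_force: 61.8
time_s: 32.17
tool_pos: [0.4551, 0.1884, 0.0626]
eef_rot: [-0.003, 0.999, -0.048, 0.005]
contact_force: [-3.0, 4.0, 32.7]
gripper_width: 0.0054
grasp_force: 64.7
85 [(-20, -26.9), (-15, -26.4), (-10, -28.0), (-5, -28.8), (0, -30.1)]
140 [(-20, -25.3), (-15, -25.7), (-10, -26.9), (-5, -27.5), (0, -29.1)]
```

```bash
python3 -m inch '[[[0,0.3,-0.3],0],[[0,0.5,-0.4],0],[[0,0.5,-0.4],0]]'; python3 sec2.py;  python3 -m inch '[[[0,0,0],0],[[0,0,0],0],[[0,0,0],0],[[0,0,0],0]]' 3; python3 sec2.py
```

```text
time_s: 32.47
tool_pos: [0.4529, 0.1816, 0.0632]
eef_rot: [-0.001, 0.999, -0.047, 0.004]
contact_force: [2.5, 1.6, 10.6]
gripper_width: 0.0054
grasp_force: 62.5
85 [(-20, -26.6), (-15, -27.6), (-10, -27.7), (-5, -29.2), (0, -30.3)]
140 [(-20, -26.4), (-15, -26.2), (-10, -27.5), (-5, -27.5), (0, -30.0)]
time_s: 32.85
tool_pos: [0.449, 0.1807, 0.0606]
eef_rot: [0.0, 0.999, -0.047, -0.001]
contact_force: [-0.0, 0.1, -0.0]
gripper_width: 0.0302
grasp_force: 0.0
83 [(-20, -26.8), (-15, -26.5), (-10, -26.7), (-5, -28.6)]
161 [(-25, -26.7), (-20, -25.8), (-15, -26.7), (-10, -27.2), (-5, -39.3)]
```

The hook now stands upright on its flat grip: wood top flat at 34 mm, well away from the tray. Now the tall cassette.

```bash
python3 -m inch '[[[0,0,-4],0],[[0,0,-8],0],[[0,0,-12],0],[[0,0,-15],0],[[0,0,-16],0]]'; python3 go.py 500 392 225 19.8
```

```text
time_s: 33.32
tool_pos: [0.4522, 0.1815, 0.226]
eef_rot: [-0.001, 0.999, -0.047, 0.004]
contact_force: [1.4, 0.7, 0.2]
gripper_width: 0.0303
grasp_force: 0.0
t 33.32 th -5.4 shift [  2.78 -21.4    0.18] yaw -0.44 rows 5.2 j6 1.9 tilt [ 0.008 -0.003 -1.   ]
```

```bash
python3 -m inch '[[[2.8,-21.4,0],-0.44],[[2.8,-21.4,0],-0.44],[[2.8,-21.4,0],-0.44],[[2.8,-21.4,0],-0.44],[[2.8,-21.4,0],-0.44],[[2.8,-21.4,0],-0.44],[[2.8,-21.4,0],-0.44],[[2.8,-21.4,0],-0.44]]' 4
python3 - <<'E'
from h import *
for n in('wrist','scene'):
    c,P,T=snap(n); Q=P*1000
    m=(Q[...,2]>85)&(Q[...,2]<112)&(abs(Q[...,0]-513)<60)&(abs(Q[...,1]-398)<50)
    q=Q[m]
    if len(q)>10: r=cv2.minAreaRect(q[:,:2].astype(np.float32)); print(n,len(q),r,np.percentile(q[:,2],[5,50,95]))
E
python3 tr.py; python3 look.py
```

```text
time_s: 33.98
tool_pos: [0.497, 0.3907, 0.2195]
eef_rot: [0.001, 0.985, 0.173, -0.002]
contact_force: [0.1, -0.7, -1.2]
gripper_width: 0.0398
grasp_force: 0.0
wrist 1205 ((513.2197265625, 399.8219299316406), (79.08482360839844, 8.868081092834473), 19.31623077392578) [ 94.88252542 106.50762817 107.65236926]
scene 210 ((514.5324096679688, 398.6687316894531), (81.97333526611328, 9.705202102661133), 18.120182037353516) [ 87.46524517 102.82792768 106.59703331]
scene 397 [571.  12.] [155. 135.] 83.0 max y 94.0
top 319 [572.  13.] [153. 135.] 83.1 max y 95.0
scene 377 [548. 159.] [22. 91.] 80.7 [0.013 0.033 0.037 0.038]
top 223 [548. 158.] [22. 88.] 80.8 [0.03  0.034 0.038 0.04 ]
wrist 1905 [548. 161.] [23. 89.] 80.7 [0.033 0.035 0.036 0.036]
```

```bash
python3 go.py 513.4 399.3 90 19.3
```

```text
t 34.33 th 19.7 shift [ 1.76 -0.33 13.17] yaw 0.008 rows 3.2 j6 1.78 tilt [ 0.  0. -1.]
```

```bash
python3 -m inch '[[[1.7,-0.3,0],0],[[1.7,-0.3,4],0],[[1.7,-0.3,8],0],[[1.7,-0.3,11],0],[[1.7,-0.3,13],0],[[1.7,-0.3,13.1],0],[[1.7,-0.3,13.1],0]]'; python3 -m inch '[[[0,0,0],0],[[0,0,0],0],[[0,0,0],0],[[0,0,0],0],[[0,0,0],0]]' 0; python3 -m inch '[[[0,0,-1],0],[[0,0,-3],0],[[0,0,-6],0],[[0,0,-9.5],0],[[0,0,-12],0],[[0,0,-12],0],[[0,0,-12],0]]'; python3 go.py 570 16 211 83
```

```text
time_s: 34.92
tool_pos: [0.5124, 0.3992, 0.0895]
eef_rot: [0.001, 0.985, 0.172, -0.001]
contact_force: [0.1, 0.3, 0.2]
gripper_width: 0.0398
grasp_force: 0.0
time_s: 35.33
tool_pos: [0.5143, 0.4007, 0.0928]
eef_rot: [-0.001, 0.985, 0.172, 0.002]
contact_force: [1.0, -0.1, 6.1]
gripper_width: 0.0065
grasp_force: 62.0
time_s: 35.92
tool_pos: [0.5134, 0.4003, 0.2126]
eef_rot: [-0.001, 0.985, 0.172, 0.002]
contact_force: [0.1, -0.3, -1.8]
gripper_width: 0.0068
grasp_force: 61.0
t 35.92 th 19.8 shift [-7.71 38.08  0.1 ] yaw -1.103 rows 9.3 j6 1.78 tilt [ 0.004 -0.001 -1.   ]
```

```bash
cat > slot.py <<'E'
from h import *
import sys
a=np.radians(-97.); X=np.array([np.cos(a),np.sin(a)]); Y=np.array([-X[1],X[0]]); C=np.array([571.5,12.5])
for n in sys.argv[1:]:
    c,P,T=snap(n); np.savez('pics/sl_%s.npz'%n,c=c,P=P); Q=P*1000
    m=(abs(Q[...,0]-570)<90)&(abs(Q[...,1]-10)<90)&(Q[...,2]>62)&(Q[...,2]<76)
    q=Q[m]; x=(q[:,:2]-C)@X; y=(q[:,:2]-C)@Y
    h,e=np.histogram(y,np.arange(-45,46,2)); print(n,len(q),[(int(b),int(v)) for b,v in zip(e,h) if v])
    for lo,hi in((-36,-17),(-2,16),(16,36)):
        k=(y>lo)&(y<hi)
        if k.sum()>10:
            r=cv2.minAreaRect(q[k][:,:2].astype(np.float32)); p=np.polyfit(x[k],y[k],1); print('  band',lo,k.sum(),'x',np.percentile(x[k],[2,98]).round(1),'y med',np.median(y[k]).round(1),'y 3-97',np.percentile(y[k],[3,97]).round(1),'ang',np.degrees(np.arctan(p[0])).round(1))
E
python3 slot.py top scene
```

```text
top 242 [(-31, 11), (-29, 17), (-27, 20), (-25, 21), (-23, 11), (3, 6), (5, 21), (7, 18), (9, 19), (11, 14), (21, 23), (23, 17), (25, 21), (27, 20), (29, 3)]
  band -36 80 x [-27.9  48.2] y med -25.9 y 3-97 [-29.5 -22.2] ang 0.3
  band -2 78 x [-27.9  46.8] y med 8.3 y 3-97 [ 4.3 12.3] ang -0.2
  band 16 84 x [-25.7  47.7] y med 25.4 y 3-97 [21.4 29.1] ang 0.4
scene 355 [(-31, 2), (-29, 14), (-27, 19), (-25, 24), (-23, 35), (-21, 26), (-19, 1), (5, 16), (7, 25), (9, 22), (11, 38), (13, 19), (15, 1), (19, 1), (21, 6), (23, 23), (25, 28), (27, 28), (29, 27)]
  band -36 121 x [-26.   50.1] y med -22.9 y 3-97 [-28.2 -19.8] ang 0.5
  band -2 121 x [-26.8  49.4] y med 10.6 y 3-97 [ 5.7 14. ] ang -0.3
  band 16 113 x [-26.   50.4] y med 26.9 y 3-97 [22.8 30.2] ang 0.1
```

```bash
python3 go.py 562 2 175 83; python3 -m inch '[[[0,3,0],0],[[-1,6,0],0],[[-2,10,0],-0.12],[[-3,14,0],-0.24],[[-4,18,0],-0.36],[[-5,22,0],-0.48],[[-6,26,0],-0.6],[[-7,30,0],-0.72],[[-8,34,0],-0.84],[[-8.5,37,0],-0.96],[[-9,39,0],-1.06],[[-9,39.4,1],-1.1],[[-9,39.4,2.5],-1.103],[[-9,39.4,3.5],-1.103],[[-9,39.4,3.7],-1.103],[[-9,39.4,3.7],-1.103]]'; python3 go.py 562 2 175 83
```

```text
t 36.02 th 19.8 shift [-8.75 39.08  3.46] yaw -1.103 rows 9.6 j6 1.78 tilt [-0.003  0.001 -1.   ]
time_s: 37.35
tool_pos: [0.5603, -0.0008, 0.1713]
eef_rot: [-0.002, 0.749, 0.663, -0.002]
contact_force: [0.4, -0.1, -1.3]
gripper_width: 0.0065
grasp_force: 60.9
t 37.35 th 83.0 shift [ 0.3   0.13 -0.37] yaw 0.0 rows 0.1 j6 -0.0 tilt [ 0.    -0.005 -1.   ]
```

```bash
cat > pl.py <<'E'
from h import *
a=np.radians(-97.); X=np.array([np.cos(a),np.sin(a)]); Y=np.array([-X[1],X[0]]); C=np.array([571.5,12.5])
c,P,T=snap('scene'); Q=P*1000; s=robot.state()['tool_pos']*1000
x=(Q[...,:2]-C)@X; y=(Q[...,:2]-C)@Y; z=Q[...,2]
print('tcp local',((s[:2]-C)@X).round(1),((s[:2]-C)@Y).round(1),s[2].round(1))
f=s[2]-86.6
for lo,hi in((2,20),(20,40),(40,65)):
    k=(z>f+lo)&(z<f+hi)&(abs(y+8)<16)&(abs(x-12)<60)
    if k.sum()>10:
        p=np.polyfit(x[k],y[k],1); print('plate z',lo,k.sum(),'x',np.percentile(x[k],[2,98]).round(1),'y',np.percentile(y[k],[3,50,97]).round(1),'ang',np.degrees(np.arctan(p[0])).round(1),'zmin',z[k].min().round(1))
for lo,hi in((-34,-17),(2,16),(17,34)):
    for z0,z1 in((50,58),(58,66)):
        k=(z>z0)&(z<z1)&(y>lo)&(y<hi)&(x>-28)&(x<52)
        if k.sum()>8: print('short',lo,z0,k.sum(),np.percentile(y[k],[3,50,97]).round(1))
E
python3 pl.py
```

```text
tcp local 14.4 -8.7 172.4
plate z 2 121 x [-22.4  55.4] y [-7.9 -5.6 -3.7] ang 0.4 zmin 87.9
plate z 20 140 x [-22.8  54.3] y [-9.4 -5.4 -3.9] ang 0.7 zmin 105.9
plate z 40 194 x [-23.   54.1] y [-8.5 -5.4 -3.7] ang 0.9 zmin 125.8
short -34 50 50 [-22.5 -20.5 -18.8]
short -34 58 12 [-24.  -21.1 -19. ]
short 2 50 46 [11.7 13.4 14.6]
short 2 58 62 [ 5.1 13.1 14.6]
short 17 50 56 [26.9 28.8 30.4]
short 17 58 46 [21.6 28.1 30.4]
```

```bash
python3 -m inch '[[[0.4,0.17,0],0],[[0.4,0.17,1],0],[[0.4,0.17,2],0],[[0.4,0.17,2.6],0],[[0.4,0.17,2.6],0],[[0.4,0.17,2.6],0]]'; python3 pl.py
```

```text
time_s: 37.9
tool_pos: [0.5634, 0.0026, 0.1465]
eef_rot: [-0.001, 0.749, 0.663, -0.001]
contact_force: [0.2, 0.7, -1.7]
gripper_width: 0.0068
grasp_force: 60.9
tcp local 10.8 -6.4 147.0
plate z 2 147 x [-26.2  50. ] y [-20.2  -2.5   7.4] ang 3.8 zmin 62.5
plate z 20 143 x [-26.3  51.5] y [-6.1 -2.5 -1. ] ang 0.5 zmin 80.5
plate z 40 179 x [-26.9  50.9] y [-6.2 -2.6 -1.3] ang 0.7 zmin 100.7
short 2 50 45 [11.5 13.8 15. ]
short 2 58 69 [ 5.9 12.9 14.5]
short 17 50 55 [27.4 29.1 33.2]
short 17 58 37 [24.4 28.4 30.4]
```

```bash
python3 -m inch '[[[0,-0.08,0],0],[[0,-0.08,0.5],0],[[0,-0.08,1],0],[[0,-0.08,1.5],0],[[0,-0.08,2],0],[[0,-0.08,2],0]]'; python3 pl.py
```

```text
time_s: 38.45
tool_pos: [0.5622, 0.0026, 0.1259]
eef_rot: [-0.001, 0.749, 0.663, -0.001]
contact_force: [0.4, 0.2, -1.3]
gripper_width: 0.0066
grasp_force: 60.9
tcp local 10.9 -7.7 126.4
plate z 2 80 x [-27.2  52.4] y [-21.9  -4.4   2.3] ang 5.6 zmin 42.2
plate z 20 168 x [-26.1  50.5] y [-20.5  -3.6   7.7] ang 3.4 zmin 59.8
plate z 40 163 x [-26.2  51.2] y [-6.3 -3.9 -2.3] ang 0.1 zmin 79.8
short 2 50 48 [11.2 13.3 14.4]
short 2 58 63 [ 6.3 13.2 14.7]
short 17 50 59 [26.9 28.9 30.3]
short 17 58 43 [22.5 28.7 30.3]
```

The plate is in the slot with no contact force. I'll continue down gently.

```bash
python3 -m inch '[[[0,0.02,0.5],0],[[0,0.02,1],0],[[0,0.02,1.5],0],[[0,0.02,2],0],[[0,0.02,2.5],0],[[0,0.02,2.9],0],[[0,0.02,3],0],[[0,0.02,3],0]]'; python3 -m inch '[[[0,0,0.2],0],[[0,0,0.4],0],[[0,0,0.5],0],[[0,0,0.5],0]]'
```

```text
time_s: 39.17
tool_pos: [0.5631, 0.0026, 0.0968]
eef_rot: [-0.0, 0.749, 0.663, -0.0]
contact_force: [-0.3, 0.1, -1.9]
gripper_width: 0.0066
grasp_force: 60.9
time_s: 39.5
tool_pos: [0.5632, 0.0026, 0.0922]
eef_rot: [-0.0, 0.749, 0.663, -0.0]
contact_force: [0.3, -0.2, -1.8]
gripper_width: 0.0065
grasp_force: 60.9
```

```bash
python3 -m inch '[[[0,0,0.1],0],[[0,0,0.2],0],[[0,0,0.2],0]]'; python3 -m inch '[[[0,0,0.1],0],[[0,0,0.2],0],[[0,0,0.2],0]]'; python3 -m inch '[[[0,0,0.1],0],[[0,0,0.15],0],[[0,0,0.15],0]]'
```

```text
time_s: 39.75
tool_pos: [0.5632, 0.0026, 0.0902]
eef_rot: [-0.0, 0.749, 0.663, -0.0]
contact_force: [-0.7, -0.2, -1.5]
gripper_width: 0.0063
grasp_force: 60.9
time_s: 40.0
tool_pos: [0.5637, 0.0023, 0.0898]
eef_rot: [0.001, 0.749, 0.663, 0.0]
contact_force: [-1.2, -0.7, 6.6]
gripper_width: 0.0064
grasp_force: 62.3
time_s: 40.25
tool_pos: [0.5639, 0.0022, 0.0897]
eef_rot: [0.001, 0.749, 0.663, 0.001]
contact_force: [-3.6, -0.4, 15.3]
gripper_width: 0.0068
grasp_force: 63.5
```

Floor contact came at the predicted height. I'll release, retreat, and check everything.

```bash
python3 -m inch '[[[0,0,-0.3],0],[[0,0,-0.3],0]]'; python3 -m inch '[[[0,0,-0.3],0],[[0,0,-0.3],0],[[0,0,-0.3],0],[[0,0,-2],0],[[0,0,-5],0],[[0,0,-9],0],[[0,0,-13],0],[[8,0,-15],0],[[12,0,-15],0],[[16,0,-15],0],[[20,0,-15],0],[[24,0,-15],0],[[24,0,-15],0]]' 3; python3 slot.py top; python3 look.py; python3 tr.py
python3 - <<'E'
from h import *
c,P,T=snap('scene'); save('fin.png',c[90:400,60:480],1.9)
Q=P*1000; m=(Q[...,2]>92)&(Q[...,2]<125)&(abs(Q[...,0]-563)<25)&(abs(Q[...,1]-2)<60); print('tall top',m.sum(),np.percentile(Q[m],[2,50,98],axis=0).round(1))
E
```

```text
time_s: 40.42
tool_pos: [0.5636, 0.0026, 0.0906]
eef_rot: [0.0, 0.749, 0.663, 0.0]
contact_force: [0.3, 1.2, -1.7]
gripper_width: 0.0062
grasp_force: 61.0
time_s: 41.5
tool_pos: [0.5926, 0.244, 0.2396]
eef_rot: [-0.0, 0.749, 0.663, 0.001]
contact_force: [1.0, -0.5, 0.6]
gripper_width: 0.03
grasp_force: 0.0
top 259 [(-31, 12), (-29, 20), (-27, 16), (-25, 21), (-23, 10), (-13, 17), (3, 10), (5, 18), (7, 19), (9, 19), (11, 13), (19, 1), (21, 21), (23, 18), (25, 20), (27, 20), (29, 4)]
  band -36 79 x [-28.   48.2] y med -26.1 y 3-97 [-29.5 -21.8] ang 0.0
  band -2 79 x [-27.9  46.7] y med 8.0 y 3-97 [ 4.5 12.3] ang -0.0
  band 16 84 x [-27.3  47.7] y med 25.1 y 3-97 [21.3 29.2] ang 0.4
scene 376 [549. 159.] [22. 90.] 81.1 [0.014 0.033 0.037 0.037]
top 223 [548. 158.] [23. 89.] 81.3 [0.03  0.034 0.039 0.041]
wrist 1127 [548. 160.] [22. 88.] 80.2 [0.033 0.035 0.036 0.036]
scene 384 [572.  12.] [155. 135.] 83.0 max y 94.0
top 315 [572.  14.] [153. 135.] 83.3 max y 95.0
tall top 154 [[557.4 -37.2  92.7]
 [565.1   1.9 100.9]
 [571.7  39.2 104.2]]
```

View pics/fin.png

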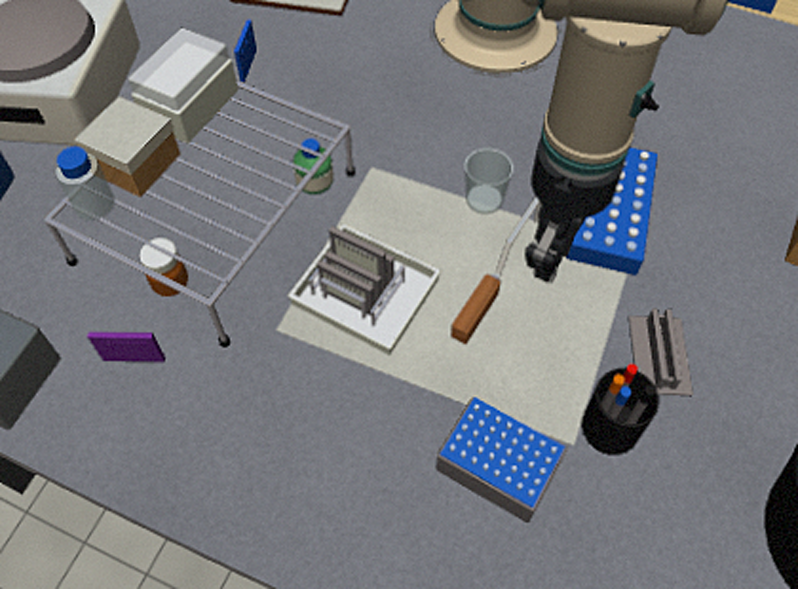

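The final picture shows the tray with its rack clear of the riser at (365,285), the tall plate seated between the short ones (top at 103 mm), and the hook upright at (490,290). The other things look to be where they were.

```bash
python3 -c "
from station import robot
print(robot.finish_job())"
```

```text
the job is handed in; nothing more can be done
None
```

Job handed in at about 42 s: the tray was dragged clear of the riser with the hook, the hook stands on its flat grip clear of the tray, and the tall cassette is seated in the free slot. Because the tool could only yaw, I rolled the hook by leaning it on the tube rack, dragged with it still rolled about 60° rather than upright behind the rim, and righted it by pressing it on the fixed riser's front wire (up to 18 N).

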